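# Set over the bending formers in reverse order

## Task

The next sign letter is the mirror image of the last, so the bending formers are needed in reverse: move all four from the pegs of the grey steel rack to the pegs of the plywood rack, so that the one that was leftmost becomes the rightmost, and so on along the row. Slip each former over its own peg, about centred and standing upright with its foot flat on the steel cross, and do not let any former fall over on the way.

Things in the scene. Friction and masses are not known exactly. Their poses are not given: they have to be found in the camera images.
- wide_pipe: the widest former: a plain grey plastic pipe, 65 mm outside diameter, 140 mm tall, bore about 50 mm. Loose, open at both ends, standing upright over a peg of the old rack. Origin: centre of its underside; z along its axis, up. Under 0.35 kg.
- slim_pipe: the slimmest former: a plain dark grey plastic pipe, 32 mm outside diameter, 150 mm tall, bore about 22 mm. Loose, open at both ends, standing upright over a peg of the old rack. Origin: centre of its underside; z along its axis, up. Under 0.35 kg.
- short_pipe: the shortest former: a plain grey plastic pipe, 47 mm outside diameter, 91 mm tall, bore about 38 mm. Loose, open at both ends, standing upright over a peg of the old rack. Origin: centre of its underside; z along its axis, up. Under 0.35 kg.
- flanged_tube: a bare aluminium tube, 40 mm outside diameter, 110 mm tall, bore 31 mm, with a flat round flange at its foot, 60 mm across and 12 mm thick. Loose, open at both ends, standing upright over a peg of the old rack. Origin: centre of its underside; z along its axis, up. Under 0.35 kg.
- block_wide_pipe: Fixed grey plastic peg block (84 x 78 x 9 mm) of the old rack: the one the wide pipe stands on at the start. The four look alike and never move, so it still marks that former's place in the old row. Origin: centre of its underside, 8 mm above the table. On top a cross of steel rods (former's foot rests on it, 20 mm above the table) and a central 6 mm peg, 25 mm higher.
- block_slim_pipe: Fixed grey plastic peg block (84 x 78 x 9 mm) of the old rack: the one the slim pipe stands on at the start. The four look alike and never move, so it still marks that former's place in the old row. Origin: centre of its underside, 8 mm above the table. On top a cross of steel rods (former's foot rests on it, 20 mm above the table) and a central 6 mm peg, 25 mm higher.
- block_short_pipe: Fixed grey plastic peg block (84 x 78 x 9 mm) of the old rack: the one the short pipe stands on at the start. The four look alike and never move, so it still marks that former's place in the old row. Origin: centre of its underside, 8 mm above the table. On top a cross of steel rods (former's foot rests on it, 20 mm above the table) and a central 6 mm peg, 25 mm higher.
- block_flanged_tube: Fixed grey plastic peg block (84 x 78 x 9 mm) of the old rack: the one the flanged tube stands on at the start. The four look alike and never move, so it still marks that former's place in the old row. Origin: centre of its underside, 8 mm above the table. On top a cross of steel rods (former's foot rests on it, 20 mm above the table) and a central 6 mm peg, 25 mm higher.
- old_rack: The rack that is full at the start: a fixed grey steel channel, 100 x 350 mm, lips 16 mm high, with four peg blocks in a row. Origin: centre of its underside; y along the row, to the robot's left; x across it, away from the robot. Blocks at x = 0, y = -127.5, -42.5, +42.5, +127.5 mm, in any order. It stands left or right of the new rack, turned by at most 13 degrees.
- new_rack: The rack that is empty at the start: a fixed plywood board, 90 x 350 x 17 mm, with four steel pegs in a row. Origin: centre of its underside; axes as for the old rack. Pegs at x = 0, y = -127.5, -42.5, +42.5, +127.5 mm, 6 mm thick, round-topped, 45 mm above the table at the tip; round each a cross of steel rods (80 x 76 mm) on which the former's foot rests, 20 mm above the table.
Things that resemble listed ones, but are neither listed nor needed, are in the scene too. Several things have the shape of the slim_pipe; the one meant has the colours described above.

How it is judged:
At the end, for the whole second after the job is handed in: Every former stands on the plywood rack over the peg that mirrors its old place (its y on the new rack is minus its block's y on the old rack), within 12 mm of the peg along and across the row, its foot within 4 mm of the top of the steel cross, upright within 0.08 rad, released and at rest (((y of block_wide_pipe in the frame of old_rack between -0.1575 and -0.0975 m and y of wide_pipe in the frame of new_rack between 0.1155 and 0.1395 m) or (y of block_wide_pipe in the frame of old_rack between -0.0725 and -0.0125 m and y of wide_pipe in the frame of new_rack between 0.0305 and 0.0545 m) or (y of block_wide_pipe in the frame of old_rack between 0.0125 and 0.0725 m and y of wide_pipe in the frame of new_rack between -0.0545 and -0.0305 m) or (y of block_wide_pipe in the frame of old_rack between 0.0975 and 0.1575 m and y of wide_pipe in the frame of new_rack between -0.1395 and -0.1155 m)) and x of wide_pipe in the frame of new_rack between -0.012 and 0.012 m and z of wide_pipe in the frame of new_rack between 0.016 and 0.024 m and angle between each of wide_pipe, slim_pipe, short_pipe, flanged_tube's own z axis and vertical below 0.08 rad and linear speed of each of wide_pipe, slim_pipe, short_pipe, flanged_tube below 0.02 m/s and angular speed of each of wide_pipe, slim_pipe, short_pipe, flanged_tube below 0.1 rad/s and ((y of block_slim_pipe in the frame of old_rack between -0.1575 and -0.0975 m and y of slim_pipe in the frame of new_rack between 0.1155 and 0.1395 m) or (y of block_slim_pipe in the frame of old_rack between -0.0725 and -0.0125 m and y of slim_pipe in the frame of new_rack between 0.0305 and 0.0545 m) or (y of block_slim_pipe in the frame of old_rack between 0.0125 and 0.0725 m and y of slim_pipe in the frame of new_rack between -0.0545 and -0.0305 m) or (y of block_slim_pipe in the frame of old_rack between 0.0975 and 0.1575 m and y of slim_pipe in the frame of new_rack between -0.1395 and -0.1155 m)) and x of slim_pipe in the frame of new_rack between -0.012 and 0.012 m and z of slim_pipe in the frame of new_rack between 0.016 and 0.024 m and ((y of block_short_pipe in the frame of old_rack between -0.1575 and -0.0975 m and y of short_pipe in the frame of new_rack between 0.1155 and 0.1395 m) or (y of block_short_pipe in the frame of old_rack between -0.0725 and -0.0125 m and y of short_pipe in the frame of new_rack between 0.0305 and 0.0545 m) or (y of block_short_pipe in the frame of old_rack between 0.0125 and 0.0725 m and y of short_pipe in the frame of new_rack between -0.0545 and -0.0305 m) or (y of block_short_pipe in the frame of old_rack between 0.0975 and 0.1575 m and y of short_pipe in the frame of new_rack between -0.1395 and -0.1155 m)) and x of short_pipe in the frame of new_rack between -0.012 and 0.012 m and z of short_pipe in the frame of new_rack between 0.016 and 0.024 m and ((y of block_flanged_tube in the frame of old_rack between -0.1575 and -0.0975 m and y of flanged_tube in the frame of new_rack between 0.1155 and 0.1395 m) or (y of block_flanged_tube in the frame of old_rack between -0.0725 and -0.0125 m and y of flanged_tube in the frame of new_rack between 0.0305 and 0.0545 m) or (y of block_flanged_tube in the frame of old_rack between 0.0125 and 0.0725 m and y of flanged_tube in the frame of new_rack between -0.0545 and -0.0305 m) or (y of block_flanged_tube in the frame of old_rack between 0.0975 and 0.1575 m and y of flanged_tube in the frame of new_rack between -0.1395 and -0.1155 m)) and x of flanged_tube in the frame of new_rack between -0.012 and 0.012 m and z of flanged_tube in the frame of new_rack between 0.016 and 0.024 m); the robot touches nothing.
It fails at once if a former has fallen over (tilted by more than 0.7 rad) (angle between any of wide_pipe, slim_pipe, short_pipe, flanged_tube's own z axis and vertical above 0.7 rad).
It also fails if it takes over 128 s, if anything falls off the work surface, if the arm or the gripper's body presses on something with over 40 N, if the wrist force passes 120 N, or if a joint passes its speed limit or range.

## Robot

A 7-joint arm with a two-finger parallel gripper is mounted at the origin on a cart in front of the work surface, level with it; the furniture and walls round the work are solid. World frame = base frame: x ahead of the robot, y to its left, z up, the work surface at z = 0. Lengths are in m, angles in rad, forces in N, time in s.
With the tool pointing down it reaches from about 0.425 to 0.875 m from the base axis. Payload 4.7 kg.
Tool frame: the origin (TCP) lies at the very end of the fingers, on their centre line; the grasp point (between the pads) lies 19 mm behind it; z points along the fingers, y is the direction in which the jaws open and shut (so a half turn about z gives the same grasp; the last joint's range is limited). The gripper opens to 87 mm and grips with 3 to 60 N. Pads are 19 mm wide; open, the fingers measure 117 mm over their backs; the gripper's body (75 mm by 190 mm) begins 51 mm behind the grasp point.
Start: joints at [1.271, 0.321, -0.07, 1.45, 0.023, 1.371, -0.057], TCP at [0.201, -0.618, 0.223] pointing down, gripper open.
Joint ranges: [-2.86, 2.86], [-0.3, 2.09], [-1.38, 1.24], [0.06, 2.45], [-1.56, 4.7], [0.09, 2.05], [-2.69, 2.69]. Speed limits (rad/s): [2.57, 2.57, 3.14, 3.14, 3.14, 3.14, 3.14].

## Interface

Orientations are given as a rotation vector (axis times angle).
In Python, from bench import ctrl, get_image, camera_info gives the robot as it stands.
- The arm moves only by the tool carry_out, never from a script. Its argument "commands" is a list of rows, each an object of numbers: "tx", "ty", "tz": the shift along the tool's x, y, z in m; "rx", "ry", "rz": the turn, a rotation vector about the tool's x, y, z in rad; "jaw": the opening, from 0 (shut) to 1 (fully open). In form: [{"tx": .., "ty": .., "tz": .., "rx": .., "ry": .., "rz": .., "jaw": ..}, ...]. A call has 1 to 12 rows; each row is the pose to reach, as a shift and turn from the pose commanded when the call began, along the tool's axes at that moment; what a row does not reach only later rows make up. A row lasts 1/8 s, in which the tool goes at most 62.5 mm and 10.7 degrees, less where a joint would pass 70% of its speed; a pose out of reach is approached as far as the arm can. A call with a gripper value outside its range is refused whole. The fingers move at their own pace and stop on an object; "grip_force" is the grip in N (left out, the last holds). Time passes only in rows, so rows that repeat a pose let the fingers close. It gives the time, the measured TCP pose, the force and the opening at its end, in the units of the state.
- ctrl.get_state(): the state, without advancing time (a new reading comes with each control period).
- get_image(name): name is "scene" or "top" or "wrist"; returns the picture (400x640x3 uint8, red, green, blue); there is no depth.
- camera_info(name): a dict with "intrinsics" (3x3 intrinsics, pixels), "k1" (the pictures are not rectified: a ray, as slopes to the right and down, at radius r is drawn at 1 + k1 r^2 times it, then the intrinsics apply), "R" (3x3) and "t" (3): a world point X has camera coordinates R X + t. Camera axes: x right, y down, z forward; pixel columns grow to the right and rows downward; lengths in m; the calibration is good to about 2 mm. A picture is of the moment at which its call begins: read the wrist's pose just before it. camera_info takes no time and is no camera call; for the wrist camera it gives the pose at the moment of the call.
- ctrl.close_job(): hands the job in, once; it reports no verdict.
The state is a dict: "time": time; "joint_positions": joint angles; "qd": joint speeds; "joint_torque": joint torques, N m; "position": TCP position; "tool_rot": TCP orientation; "ft_force": force on the tool from outside, world axes, zero at the start; "torque": the same for the moment, N m; "grip_width": opening from 0.0 (shut) to 1.0 (fully open).
Only numpy, scipy, OpenCV 4.12 (cv2) and the standard library are available. Lean on these libraries where they do the work, as an engineer would, in place of code of your own. Each camera call takes 0.05 s, during which the arm holds its last target.

## Working session

There is one attempt and no reset: what is moved stays moved. The work goes in short steps, Python scripts to look and compute and a tool call to move; the robot and the scene stay as the last step left them, time stands still between calls to the robot, and variables do not carry over. Pictures are saved under pics/ and viewed, and the job is handed in when it is done.

Besides the shell and the picture viewer there is one more tool, called after ">>>" by a JSON object that holds its "fn" and its "kwargs", one argument or row to a line. carry_out: Moves the arm, as the interface text tells. Its arguments: {"type":"object","properties":{"commands":{"type":"array"},"grip_force":{"type":"number"}},"required":["commands"]}

```bash
mkdir -p pics; python3 - <<'E'
from bench import ctrl,get_image,camera_info
import cv2
s=ctrl.get_state(); print(s)
for n in("scene","top","wrist"):
    ci=camera_info(n); print(n,ci)
    cv2.imwrite(f"pics/{n}0.png",get_image(n)[...,::-1])
E
```

```text
{'time': 0.0, 'joint_positions': array([ 1.27112251,  0.32183766, -0.07007035,  1.45170066,  0.02262779,
        1.37076684, -0.05685741]), 'qd': array([ 0.00046171, -0.00080721,  0.00209379,  0.00093109, -0.00053376,
       -0.00018958,  0.00113496]), 'joint_torque': array([ 1.05340557e-04, -4.91294754e+01, -4.03674496e-01, -3.12539327e+01,
       -6.38073147e-02,  4.36451565e-02,  1.62130386e-04]), 'position': array([ 0.20038579, -0.61775701,  0.221439  ]), 'tool_rot': array([-3.10113835e+00, -4.90663729e-01,  6.72320154e-04]), 'ft_force': array([-0.81105981,  0.05969832, -1.00671085]), 'torque': array([-0.02903457,  0.02088776,  0.00990804]), 'grip_width': 1.0021830373129446}
scene {'intrinsics': array([[375.56450242,   0.        , 319.3721538 ],
       [  0.        , 375.56450242, 198.31987391],
       [  0.        ,   0.        ,   1.        ]]), 'k1': -0.0062320455527752295, 'R': array([[ 0.94621431,  0.3233914 ,  0.00982218],
       [ 0.21552325, -0.60737844, -0.76461831],
       [-0.2413052 ,  0.7256097 , -0.64440854]]), 't': array([-0.45142662, -0.04957644,  1.07026438])}
top {'intrinsics': array([[412.40550181,   0.        , 323.11487405],
       [  0.        , 412.40550181, 196.64863037],
       [  0.        ,   0.        ,   1.        ]]), 'k1': -0.0025574091325417997, 'R': array([[-1.04083279e-02, -9.99945492e-01, -8.24650477e-04],
       [-9.73958358e-01,  1.03246172e-02, -2.26491764e-01],
       [ 2.26487932e-01, -1.55422531e-03, -9.74012731e-01]]), 't': array([-0.00707877,  0.51164816,  1.03185459])}
wrist {'intrinsics': array([[302.31636621,   0.        , 320.94798937],
       [  0.        , 302.31636621, 197.06191403],
       [  0.        ,   0.        ,   1.        ]]), 'k1': -0.03543044853459377, 'R': array([[ 0.30776638, -0.95146069, -0.00155372],
       [-0.92060348, -0.2981968 ,  0.25212674],
       [-0.24035199, -0.07616577, -0.96769298]]), 't': array([-0.64872948, -0.03019426,  0.38867225])}
```

View pics/scene0.png

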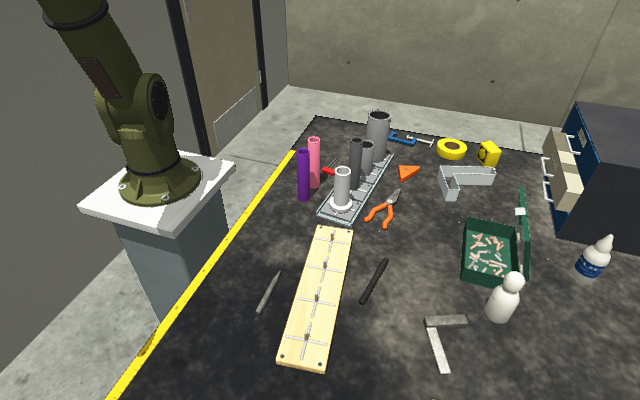

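View pics/top0.png

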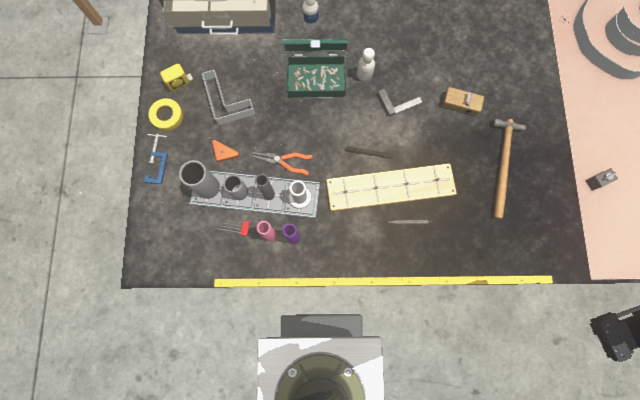

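View pics/wrist0.png

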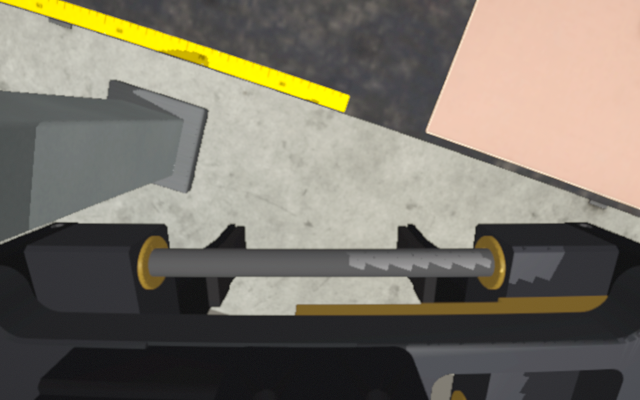

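```bash
cat > h.py <<'E'
import numpy as np,cv2
from scipy.optimize import least_squares
from scipy.spatial.transform import Rotation as Ro
from bench import ctrl,get_image,camera_info
def proj(ci,X):
    X=np.atleast_2d(X); c=X@ci['R'].T+ci['t']; s=c[:,:2]/c[:,2:]
    s=s*(1+ci['k1']*(s**2).sum(1,keepdims=True)); K=ci['intrinsics']
    return s@K[:2,:2].T+K[:2,2]
def ray(ci,uv):
    K=ci['intrinsics']; d=np.array([ci['k1'],0,0,0.])
    # exact inverse by fixed point
    p=(np.array(uv,float)-K[:2,2])/K[0,0]; s=p.copy()
    for _ in range(20): s=p/(1+ci['k1']*(s@s))
    R=ci['R']; return -R.T@ci['t'], R.T@np.array([s[0],s[1],1])
def atz(ci,uv,z):
    o,d=ray(ci,uv); return o+d*(z-o[2])/d[2]
def tri(obs):
    A=np.zeros((3,3));b=np.zeros(3)
    for ci,uv in obs:
        o,d=ray(ci,uv); d=d/np.linalg.norm(d); P=np.eye(3)-np.outer(d,d); A+=P;b+=P@o
    X=np.linalg.solve(A,b)
    return X,[np.round(proj(ci,X)[0]-uv,1) for ci,uv in obs]
def crop(img,x0,y0,w,h,f,name):
    cv2.imwrite(f"pics/{name}.png",cv2.resize(img[y0:y0+h,x0:x0+w],None,fx=f,fy=f,interpolation=cv2.INTER_CUBIC)[...,::-1])
E
python3 - <<'E'
import cv2
from h import crop
t=cv2.imread('pics/top0.png')[...,::-1]; s=cv2.imread('pics/scene0.png')[...,::-1]
crop(t,170,145,160,110,5,'t_old'); crop(t,315,150,160,75,5,'t_new')
crop(s,260,100,160,130,4.5,'s_old'); crop(s,265,215,110,160,3.7,'s_new')
E
```

```text
(no output)
```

View pics/t_old.png

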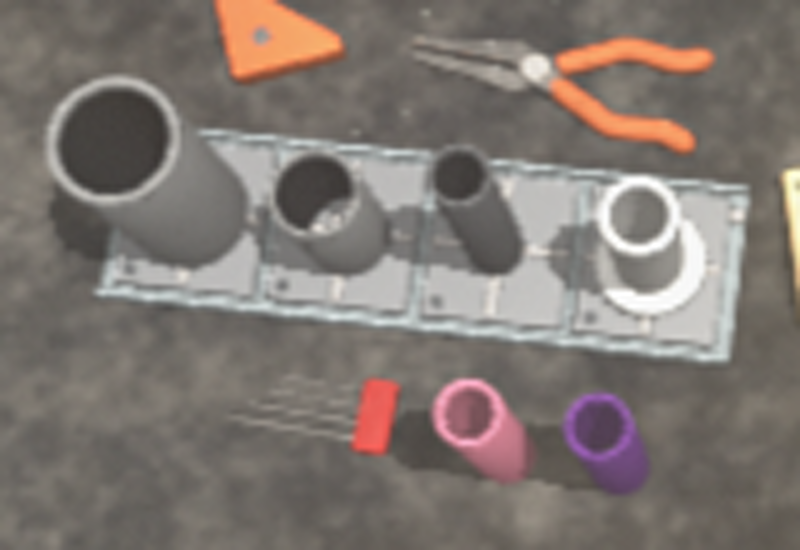

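View pics/t_new.png

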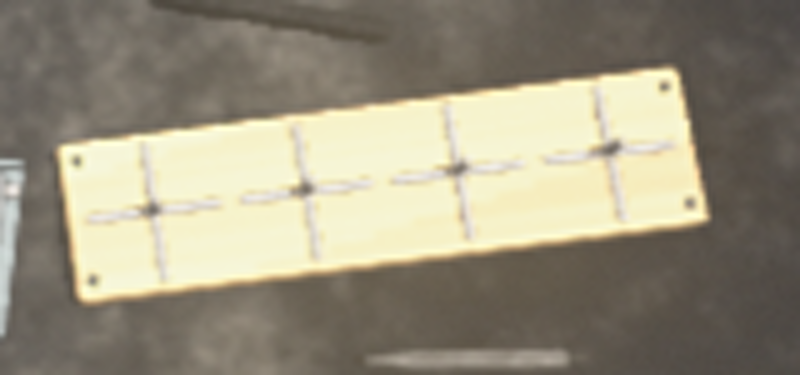

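View pics/s_old.png

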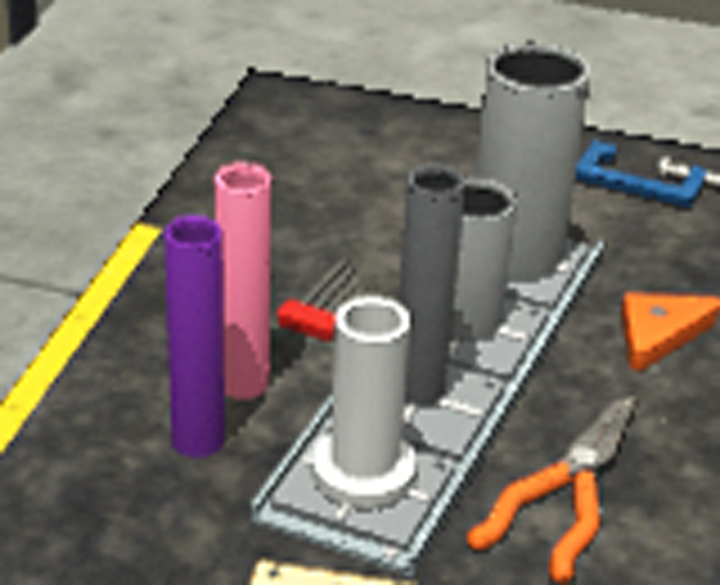

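View pics/s_new.png

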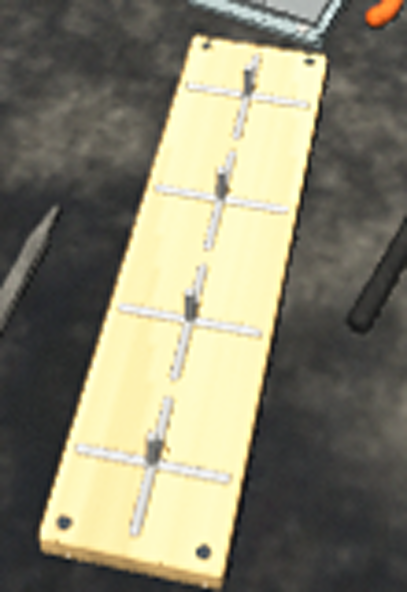

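```bash
cat > m1.py <<'E'
from h import *
T=camera_info('top');S=camera_info('scene')
ct=lambda x,y:np.array([(x+.5)/5-.5+170,(y+.5)/5-.5+145]); cn=lambda x,y:np.array([(x+.5)/5-.5+315,(y+.5)/5-.5+150])
cs=lambda x,y:np.array([(x+.5)/4.5-.5+260,(y+.5)/4.5-.5+100]); csn=lambda x,y:np.array([(x+.5)/3.7-.5+265,(y+.5)/3.7-.5+215])
tops=dict(wide=((115,137),(539,67)),short=((315,194),None),slim=((461,173),(436,182)),flanged=((639,214),(373,320)),pink=((470,412),(244,180)),purple=((599,426),(194,232)))
H=dict(wide=.16,short=.111,slim=.17,flanged=.13,pink=.15,purple=.15)
for k,(a,b) in tops.items():
    print(k,'top@z',atz(T,ct(*a),H[k]).round(4), *( [tri([(T,ct(*a)),(S,cs(*b))])[0].round(4),tri([(T,ct(*a)),(S,cs(*b))])[1]] if b else []))
# new rack triangulated cross centres
for a,b in zip([(153,211),(305,190),(458,170),(610,150)],[(247,98),(221,200),(190,321),(152,464)]):
    print(tri([(T,cn(*a)),(S,csn(*b))]), atz(T,cn(*a),.02).round(4),atz(S,csn(*b),.02).round(4))
# board fit corners z=17: top corners FL(far-left),FR,NR,NL ; x=+-.045,y=+-.175
C=[(.045,.175),(.045,-.175),(-.045,-.175),(-.045,.175)]
tc=[(60,147),(677,68),(707,219),(82,300)]; sc=[(327,57),(225,580),None,(195,38)]
def pts(p,L,z):
    c,s=np.cos(p[2]),np.sin(p[2]); L=np.array(L); return np.c_[p[0]+c*L[:,0]-s*L[:,1],p[1]+s*L[:,0]+c*L[:,1],np.full(len(L),z)]
Y=[(0,.1275),(0,.0425),(0,-.0425),(0,-.1275)]
def f(p):
    return np.r_[(proj(T,pts(p,C,.017))-[cn(*q) for q in tc]).ravel(),
     (proj(T,pts(p,Y,.02))-[cn(*q) for q in [(153,211),(305,190),(458,170),(610,150)]]).ravel(),
     (proj(S,pts(p,Y,.02))-[csn(*q) for q in [(247,98),(221,200),(190,321),(152,464)]]).ravel()]
r=least_squares(f,[.5,-.2,.1]); print('new',r.x, r.fun.round(1)); print(pts(r.x,Y,.02).round(4))
tco=[(200,130),(748,187),(727,360),(97,292)]
Co=[(.05,.175),(.05,-.175),(-.05,-.175),(-.05,.175)]
def g(p): return (proj(T,pts(p,Co,.016))[1:]-[ct(*q) for q in tco][1:]).ravel()
r2=least_squares(g,[.5,.2,-.1]); print('old',r2.x,r2.fun.round(1)); print(pts(r2.x,Y,.02).round(4))
E
python3 m1.py
```

```text
wide top@z [0.5528 0.3038 0.16  ] [0.5517 0.3037 0.1584] [array([0.3, 0.6]), array([ 0.6, -0.2])]
short top@z [0.5363 0.2166 0.111 ]
slim top@z [0.5301 0.1339 0.17  ] [0.5289 0.1335 0.1679] [array([0.3, 0.7]), array([ 0.7, -0.2])]
flanged top@z [0.5192 0.0512 0.13  ] [0.5184 0.0507 0.1279] [array([0.2, 0.5]), array([ 0.6, -0.1])]
pink top@z [0.4178 0.1299 0.15  ] [0.4172 0.1297 0.148 ] [array([0.2, 0.4]), array([ 0.4, -0.1])]
purple top@z [0.4104 0.0685 0.15  ] [0.4098 0.0682 0.1487] [array([0.2, 0.3]), array([ 0.4, -0.1])]
(array([ 0.53362209, -0.07434445,  0.01413847]), [array([0.3, 0.5]), array([ 0.6, -0.1])]) [ 0.5336 -0.0733  0.02  ] [ 0.5339 -0.0806  0.02  ]
(array([ 0.54424803, -0.15865398,  0.01561649]), [array([0.3, 0.5]), array([ 0.7, -0.2])]) [ 0.5446 -0.1573  0.02  ] [ 0.544 -0.163  0.02 ]
(array([ 0.55463492, -0.24369346,  0.01658752]), [array([0.3, 0.5]), array([ 0.7, -0.2])]) [ 0.5551 -0.2423  0.02  ] [ 0.5541 -0.2468  0.02  ]
(array([ 0.5646819 , -0.32850175,  0.01788688]), [array([0.3, 0.5]), array([ 0.9, -0.2])]) [ 0.5656 -0.327   0.02  ] [ 0.5636 -0.3306  0.02  ]
new [ 0.54905276 -0.20223692  0.12097914] [ 0.1 -0.4  0.5 -0.4  1.1  0.4  0.1  0.5  0.8 -0.   1.   0.2  0.8  0.3
  0.7  0.4  0.6 -1.5  0.4 -1.   0.4 -0.9  0.7 -0.7]
[[ 0.5337 -0.0757  0.02  ]
 [ 0.5439 -0.16    0.02  ]
 [ 0.5542 -0.2444  0.02  ]
 [ 0.5644 -0.3288  0.02  ]]
old [ 0.5359596   0.17703191 -0.12192719] [ 0.2 -0.4  0.3  0.3 -0.5 -0. ]
[[0.5515 0.3036 0.02  ]
 [0.5411 0.2192 0.02  ]
 [0.5308 0.1348 0.02  ]
 [0.5205 0.0505 0.02  ]]
```

```bash
cat >> h.py <<'E'
def down(yaw): # tool z down, tool y = world dir at angle yaw (mod pi)
    y=np.array([np.cos(yaw),np.sin(yaw),0]); z=np.array([0,0,-1.]); return np.c_[np.cross(y,z),y,z]
def rows(p,yaw,pc=None,Rc=None):
    """delta in tool frame from pose (pc,Rc) (default measured)"""
    s=ctrl.get_state()
    if pc is None: pc=s['position']
    if Rc is None: Rc=Ro.from_rotvec(s['tool_rot']).as_matrix()
    best=None
    for a in (yaw,yaw+np.pi):
        r=Ro.from_matrix(Rc.T@down(a)).as_rotvec()
        if best is None or np.linalg.norm(r)<np.linalg.norm(best): best=r
    return np.r_[Rc.T@(np.array(p)-pc),best].round(4)
def st():
    s=ctrl.get_state(); R=Ro.from_rotvec(s['tool_rot']).as_matrix()
    print('t',round(s['time'],2),'p',s['position'].round(4),'y-yaw',np.arctan2(R[1,1],R[0,1]).round(4),'tilt',np.arccos(-R[2,2]).round(4),'grip',round(s['grip_width'],3),'F',s['ft_force'].round(1),'q',s['joint_positions'].round(2))
E
python3 - <<'E'
from h import *
st(); s=ctrl.get_state(); print(Ro.from_rotvec(s['tool_rot']).as_matrix().round(3))
ci=camera_info('wrist'); print('cam pos',(-ci['R'].T@ci['t']).round(3), 'tool frame',Ro.from_rotvec(s['tool_rot']).as_matrix().T@(-ci['R'].T@ci['t']-s['position']))
for p,y in [((.45,-.45,.3),1.2),((.53,-.2,.3),.4),((.45,.18,.3),-.122)]: print(rows(p,y))
E
```

```text
t 0.15 p [ 0.2004 -0.6179  0.2217] y-yaw -1.257 tilt 0.0015 grip 1.001 F [ 1.3 -0.2 -0.4] q [ 1.27  0.32 -0.07  1.45  0.02  1.37 -0.06]
[[ 0.951  0.309 -0.001]
 [ 0.309 -0.951  0.001]
 [-0.    -0.002 -1.   ]]
cam pos [ 0.265 -0.597  0.383] tool frame [ 0.06821074 -0.00038478 -0.16119304]
[ 2.892e-01 -8.280e-02 -7.820e-02 -1.400e-03  6.000e-04  6.846e-01]
[ 4.4240e-01 -2.9580e-01 -7.7900e-02 -1.2000e-03  1.2000e-03  1.4846e+00]
[ 4.837e-01 -6.820e-01 -7.730e-02 -1.400e-03 -8.000e-04 -1.135e+00]
```

```bash
python3 - <<'E'
from h import *
for p,y in [((.42,-.45,.33),-.85),((.55,-.15,.33),-.3),((.50,.12,.33),-.122)]: print(rows(p,y))
E
```

```text
[ 2.606e-01 -9.210e-02 -1.082e-01 -1.500e-03 -2.000e-04 -4.070e-01]
[ 4.769e-01 -3.373e-01 -1.078e-01 -1.500e-03 -7.000e-04 -9.570e-01]
[ 5.127e-01 -6.095e-01 -1.074e-01 -1.400e-03 -8.000e-04 -1.135e+00]
```

>>> {"fn": "carry_out", "kwargs": {
  "commands": [
    {"tx":0.26,"ty":-0.092,"tz":-0.108,"rz":-0.407},
    {"tx":0.26,"ty":-0.092,"tz":-0.108,"rz":-0.407},
    {"tx":0.26,"ty":-0.092,"tz":-0.108,"rz":-0.407},
    {"tx":0.26,"ty":-0.092,"tz":-0.108,"rz":-0.407},
    {"tx":0.26,"ty":-0.092,"tz":-0.108,"rz":-0.407},
    {"tx":0.477,"ty":-0.337,"tz":-0.108,"rz":-0.957},
    {"tx":0.477,"ty":-0.337,"tz":-0.108,"rz":-0.957},
    {"tx":0.477,"ty":-0.337,"tz":-0.108,"rz":-0.957},
    {"tx":0.477,"ty":-0.337,"tz":-0.108,"rz":-0.957},
    {"tx":0.477,"ty":-0.337,"tz":-0.108,"rz":-0.957},
    {"tx":0.477,"ty":-0.337,"tz":-0.108,"rz":-0.957},
    {"tx":0.477,"ty":-0.337,"tz":-0.108,"rz":-0.957}
  ]
}}

```text
invalid input
```

```bash
python3 - <<'E'
from h import *
st(); ci=camera_info('wrist'); np.save('w1.npy',ci,allow_pickle=True); im=get_image('wrist'); crop(im,0,0,640,400,1.25,'w1'); 
print(rows((.50,.12,.33),-.122))
E
```

```text
t 0.15 p [ 0.2004 -0.6179  0.2217] y-yaw -1.257 tilt 0.0015 grip 1.001 F [ 1.3 -0.2 -0.4] q [ 1.27  0.32 -0.07  1.45  0.02  1.37 -0.06]
[ 5.127e-01 -6.096e-01 -1.074e-01 -1.100e-03 -6.000e-04 -1.135e+00]
```

View pics/w1.png

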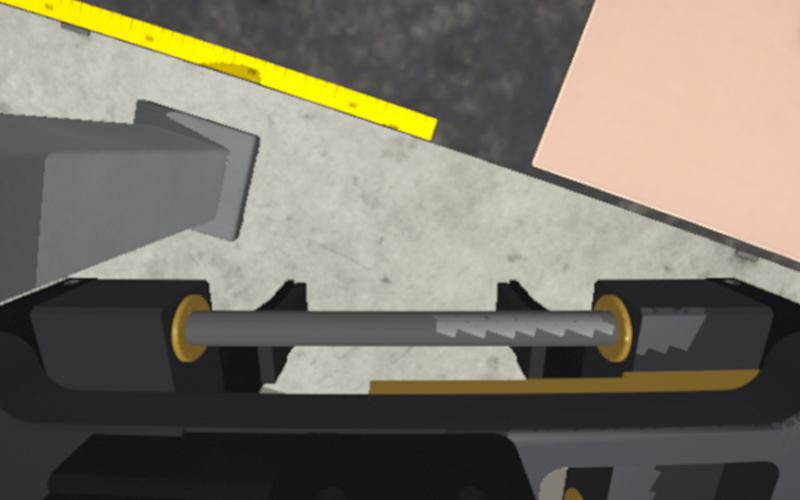

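>>> {"fn": "carry_out", "kwargs": {
  "commands": [
    {"tx":0.26,"ty":-0.092,"tz":-0.108,"rx":0,"ry":0,"rz":-0.407,"jaw":1},
    {"tx":0.26,"ty":-0.092,"tz":-0.108,"rx":0,"ry":0,"rz":-0.407,"jaw":1},
    {"tx":0.26,"ty":-0.092,"tz":-0.108,"rx":0,"ry":0,"rz":-0.407,"jaw":1},
    {"tx":0.26,"ty":-0.092,"tz":-0.108,"rx":0,"ry":0,"rz":-0.407,"jaw":1},
    {"tx":0.26,"ty":-0.092,"tz":-0.108,"rx":0,"ry":0,"rz":-0.407,"jaw":1},
    {"tx":0.477,"ty":-0.337,"tz":-0.108,"rx":0,"ry":0,"rz":-0.957,"jaw":1},
    {"tx":0.477,"ty":-0.337,"tz":-0.108,"rx":0,"ry":0,"rz":-0.957,"jaw":1},
    {"tx":0.477,"ty":-0.337,"tz":-0.108,"rx":0,"ry":0,"rz":-0.957,"jaw":1},
    {"tx":0.477,"ty":-0.337,"tz":-0.108,"rx":0,"ry":0,"rz":-0.957,"jaw":1},
    {"tx":0.477,"ty":-0.337,"tz":-0.108,"rx":0,"ry":0,"rz":-0.957,"jaw":1},
    {"tx":0.477,"ty":-0.337,"tz":-0.108,"rx":0,"ry":0,"rz":-0.957,"jaw":1}
  ]
}}

```text
time: 1.58
position: [0.5517, -0.1444, 0.3308]
tool_rot: [-2.52, -1.875, -0.003]
ft_force: [0.2, 0.1, -0.1]
grip_width: 0.996
```

```bash
python3 - <<'E'
from h import *
st(); ci=camera_info('wrist'); np.save('w1.npy',ci,allow_pickle=True); im=get_image('wrist'); crop(im,0,0,640,400,1.25,'w1'); 
print(rows((.50,.12,.33),-.122))
E
```

```text
t 1.57 p [ 0.5517 -0.1444  0.3308] y-yaw -0.2913 tilt 0.0021 grip 0.996 F [ 0.2  0.1 -0.1] q [ 0.69  0.16 -0.55  1.46  0.08  1.55 -0.14]
[ 0.2389 -0.1259  0.001   0.0004 -0.0017 -0.1705]
```

View pics/w1.png

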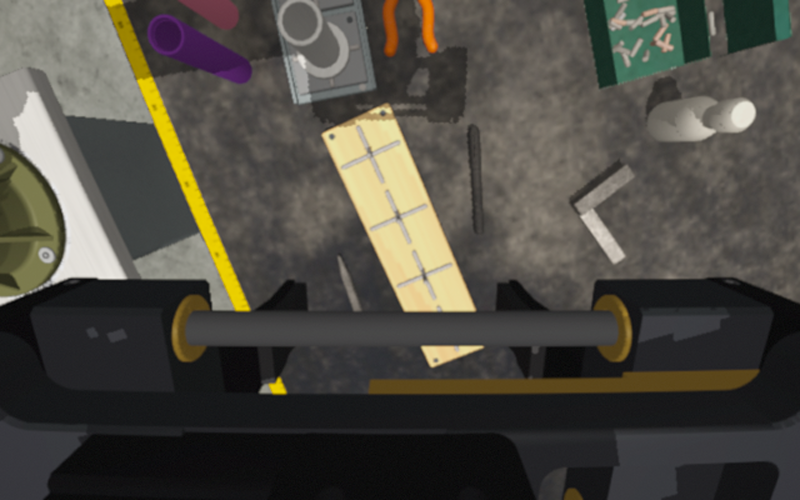

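>>> {"fn": "carry_out", "kwargs": {
  "commands": [
    {"tx":0.243,"ty":-0.128,"tz":0,"rx":0,"ry":0,"rz":-0.178,"jaw":1},
    {"tx":0.243,"ty":-0.128,"tz":0,"rx":0,"ry":0,"rz":-0.178,"jaw":1},
    {"tx":0.243,"ty":-0.128,"tz":0,"rx":0,"ry":0,"rz":-0.178,"jaw":1},
    {"tx":0.243,"ty":-0.128,"tz":0,"rx":0,"ry":0,"rz":-0.178,"jaw":1},
    {"tx":0.243,"ty":-0.128,"tz":0,"rx":0,"ry":0,"rz":-0.178,"jaw":1},
    {"tx":0.243,"ty":-0.128,"tz":0,"rx":0,"ry":0,"rz":-0.178,"jaw":1},
    {"tx":0.243,"ty":-0.128,"tz":0,"rx":0,"ry":0,"rz":-0.178,"jaw":1}
  ]
}}

```text
time: 2.5
position: [0.5006, 0.1164, 0.3303]
tool_rot: [2.356, 2.077, -0.002]
ft_force: [0.4, 0.5, -0.9]
grip_width: 1.002
```

```bash
python3 - <<'E'
from h import *
st(); ci=camera_info('wrist'); np.save('w2.npy',ci,allow_pickle=True); im=get_image('wrist'); cv2.imwrite('pics/w2raw.png',im[...,::-1]);crop(im,160,0,320,240,2.5,'w2'); 
for p,y in [((.5528,.3038,.33),-.122)]: print(rows(p,y))
E
```

```text
t 2.5 p [0.5006 0.1164 0.3303] y-yaw -0.1261 tilt 0.0013 grip 1.002 F [ 0.4  0.5 -0.9] q [ 0.47  0.03 -0.76  1.58  0.02  1.54 -0.42]
[ 0.1925  0.0282  0.     -0.0003  0.0009 -0.0044]
```

View pics/w2.png

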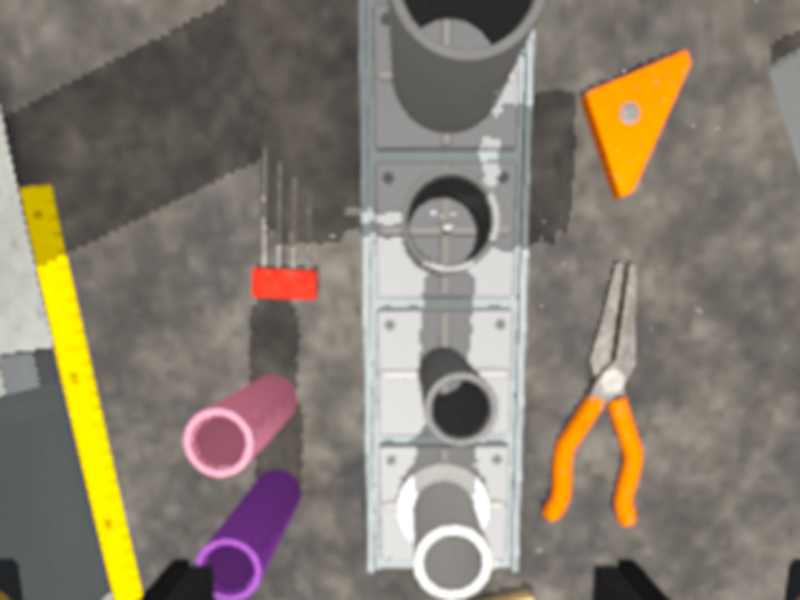

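```bash
python3 - <<'E'
from h import *
W=np.load('w2.npy',allow_pickle=True).item(); T=camera_info('top')
cw=lambda x,y:np.array([(x+.5)/2.5-.5+160,(y+.5)/2.5-.5])
ct=lambda x,y:np.array([(x+.5)/5-.5+170,(y+.5)/5-.5+145])
for n,a,b,z in [('short',(315,194),(452,223),.111),('slim',(461,173),(461,407),.17),('flanged',(639,214),(452.5,562),.13),('pink',(470,412),(219,441),.15)]:
    print(n,tri([(T,ct(*a)),(W,cw(*b))]),atz(W,cw(*b),z).round(4))
E
```

```text
short (array([0.53573319, 0.21567244, 0.11384717]), [array([ 0.1, -0.1]), array([-0.2, -0.2])]) [0.5362 0.2156 0.111 ]
slim (array([0.52882327, 0.13498392, 0.16920808]), [array([-0.4,  0.6]), array([1.4, 0.8])]) [0.5274 0.1361 0.17  ]
flanged (array([0.51800659, 0.05171259, 0.13034168]), [array([-0.2,  0.4]), array([0.9, 0.4])]) [0.517  0.0522 0.13  ]
pink (array([0.41717179, 0.13079047, 0.149894  ]), [array([-0.4,  0.3]), array([0.7, 0.7])]) [0.4166 0.1317 0.15  ]
```

>>> {"fn": "carry_out", "kwargs": {
  "commands": [
    {"tx":0.189,"ty":0.03,"tz":0,"rx":0,"ry":0,"rz":0,"jaw":1},
    {"tx":0.189,"ty":0.03,"tz":0,"rx":0,"ry":0,"rz":0,"jaw":1},
    {"tx":0.189,"ty":0.03,"tz":0,"rx":0,"ry":0,"rz":0,"jaw":1},
    {"tx":0.189,"ty":0.03,"tz":0,"rx":0,"ry":0,"rz":0,"jaw":1},
    {"tx":0.189,"ty":0.03,"tz":0,"rx":0,"ry":0,"rz":0,"jaw":1},
    {"tx":0.189,"ty":0.03,"tz":0.06,"rx":0,"ry":0,"rz":0,"jaw":1},
    {"tx":0.189,"ty":0.03,"tz":0.11,"rx":0,"ry":0,"rz":0,"jaw":1},
    {"tx":0.189,"ty":0.03,"tz":0.14,"rx":0,"ry":0,"rz":0,"jaw":1},
    {"tx":0.189,"ty":0.03,"tz":0.14,"rx":0,"ry":0,"rz":0,"jaw":1}
  ]
}}

```text
time: 3.68
position: [0.5528, 0.2987, 0.1886]
tool_rot: [2.357, 2.075, -0.008]
ft_force: [0.0, -0.7, 0.4]
grip_width: 0.999
```

```bash
python3 - <<'E'
from h import *
st(); im=get_image('wrist'); crop(im,0,0,640,400,1.25,'w3'); 
print(rows((.5525,.3038,.105),-.122))
E
```

```text
t 3.67 p [0.5528 0.2987 0.1886] y-yaw -0.1268 tilt 0.0051 grip 0.999 F [ 0.  -0.7  0.4] q [ 0.12  0.42 -0.86  1.53  0.33  1.35 -0.9 ]
[ 0.0035 -0.0016  0.0858  0.0005  0.0019 -0.0041]
```

View pics/w3.png

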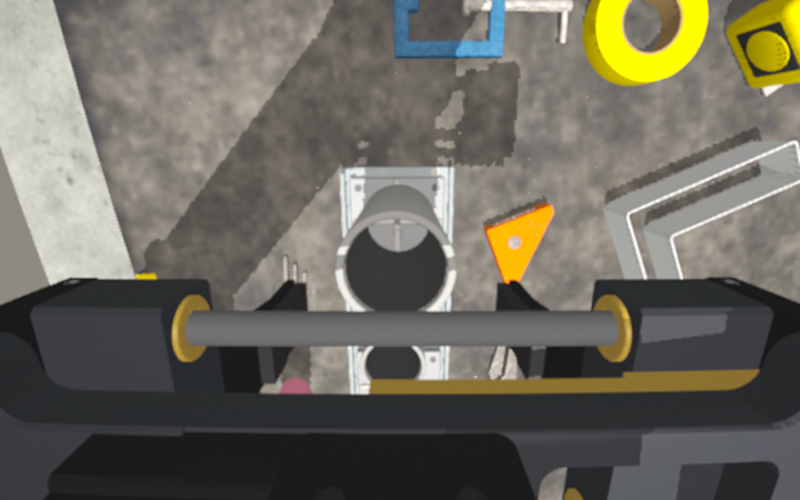

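>>> {"fn": "carry_out", "kwargs": {
  "commands": [
    {"tx":0.0035,"ty":-0.0015,"tz":0.04,"rx":0,"ry":0.002,"rz":-0.004,"jaw":1},
    {"tx":0.0035,"ty":-0.0015,"tz":0.086,"rx":0,"ry":0.002,"rz":-0.004,"jaw":1},
    {"tx":0.0035,"ty":-0.0015,"tz":0.086,"rx":0,"ry":0.002,"rz":-0.004,"jaw":1},
    {"tx":0.0035,"ty":-0.0015,"tz":0.086,"rx":0,"ry":0.002,"rz":-0.004,"jaw":0.6},
    {"tx":0.0035,"ty":-0.0015,"tz":0.086,"rx":0,"ry":0.002,"rz":-0.004,"jaw":0.6},
    {"tx":0.0035,"ty":-0.0015,"tz":0.086,"rx":0,"ry":0.002,"rz":-0.004,"jaw":0.6},
    {"tx":0.0035,"ty":-0.0015,"tz":0.086,"rx":0,"ry":0.002,"rz":-0.004,"jaw":0.6}
  ],
  "grip_force": 25
}}

```text
time: 4.6
position: [0.5524, 0.3077, 0.1061]
tool_rot: [-2.348, -2.086, -0.006]
ft_force: [-0.0, 0.5, 5.2]
grip_width: 0.748
```

```bash
python3 - <<'E'
from h import *
st(); print(rows((.5525,.3038,.33),-.122))
E
```

```text
t 4.6 p [0.5524 0.3077 0.1061] y-yaw -0.1179 tilt 0.004 grip 0.748 F [-0.   0.5  5.2] q [ 0.09  0.49 -0.83  1.62  0.38  1.2  -0.94]
[-0.0032  0.0011 -0.2239  0.0023 -0.0033  0.0041]
```

>>> {"fn": "carry_out", "kwargs": {
  "commands": [
    {"tx":0,"ty":0,"tz":-0.03,"rx":0,"ry":0,"rz":0,"jaw":0.6},
    {"tx":0,"ty":0,"tz":-0.08,"rx":0,"ry":0,"rz":0,"jaw":0.6},
    {"tx":0,"ty":0,"tz":-0.14,"rx":0,"ry":0,"rz":0,"jaw":0.6},
    {"tx":0,"ty":0,"tz":-0.2,"rx":0,"ry":0,"rz":0,"jaw":0.6},
    {"tx":0,"ty":0,"tz":-0.224,"rx":0,"ry":0,"rz":0,"jaw":0.6},
    {"tx":-0.05,"ty":0.007,"tz":-0.224,"rx":0,"ry":0,"rz":-0.02,"jaw":0.6},
    {"tx":-0.11,"ty":0.015,"tz":-0.224,"rx":0,"ry":0,"rz":-0.04,"jaw":0.6},
    {"tx":-0.17,"ty":0.023,"tz":-0.224,"rx":0,"ry":0,"rz":-0.06,"jaw":0.6},
    {"tx":-0.23,"ty":0.032,"tz":-0.224,"rx":0,"ry":0,"rz":-0.09,"jaw":0.6},
    {"tx":-0.29,"ty":0.04,"tz":-0.224,"rx":0,"ry":0,"rz":-0.11,"jaw":0.6},
    {"tx":-0.35,"ty":0.048,"tz":-0.224,"rx":0,"ry":0,"rz":-0.13,"jaw":0.6},
    {"tx":-0.39,"ty":0.054,"tz":-0.224,"rx":0,"ry":0,"rz":-0.15,"jaw":0.6}
  ]
}}

```text
time: 6.1
position: [0.5583, -0.0911, 0.327]
tool_rot: [-2.188, -2.252, 0.001]
ft_force: [0.0, 0.7, -2.0]
grip_width: 0.743
```

```bash
python3 - <<'E'
from h import *
st(); print(rows((.5644,-.325,.33),.121))
im=get_image('top'); crop(im,150,50,330,200,2.4,'t1'); im=get_image('wrist'); crop(im,0,0,640,400,1.25,'w4'); 
E
```

```text
t 6.1 p [ 0.5583 -0.0911  0.327 ] y-yaw 0.0288 tilt 0.0015 grip 0.743 F [ 0.   0.7 -2. ] q [ 0.76  0.17 -0.74  1.47  0.11  1.55  0.06]
[-0.234  -0.0006 -0.0032 -0.0012 -0.0008 -0.0922]
```

View pics/w4.png

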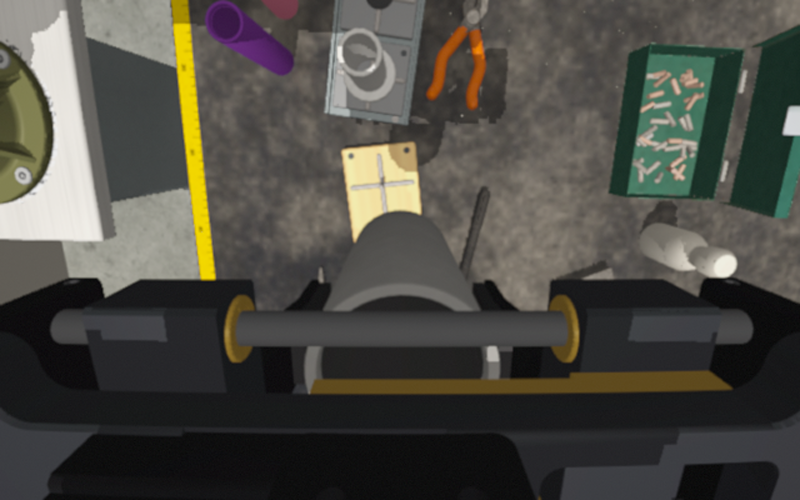

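View pics/t1.png

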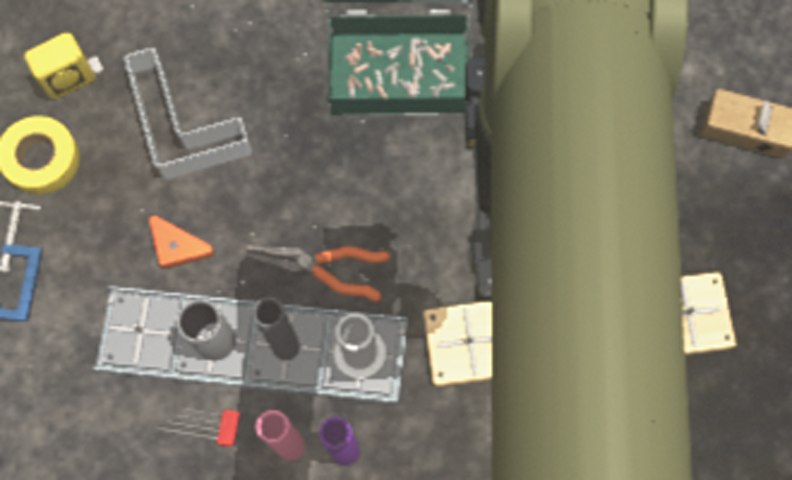

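>>> {"fn": "carry_out", "kwargs": {
  "commands": [
    {"tx":-0.06,"ty":0,"tz":-0.003,"rx":0,"ry":0,"rz":-0.04,"jaw":0.6},
    {"tx":-0.12,"ty":0,"tz":-0.003,"rx":0,"ry":0,"rz":-0.07,"jaw":0.6},
    {"tx":-0.18,"ty":0,"tz":-0.003,"rx":0,"ry":0,"rz":-0.09,"jaw":0.6},
    {"tx":-0.225,"ty":0,"tz":-0.003,"rx":0,"ry":0,"rz":-0.092,"jaw":0.6},
    {"tx":-0.234,"ty":0,"tz":0.04,"rx":0,"ry":0,"rz":-0.092,"jaw":0.6},
    {"tx":-0.234,"ty":0,"tz":0.1,"rx":0,"ry":0,"rz":-0.092,"jaw":0.6},
    {"tx":-0.234,"ty":0,"tz":0.14,"rx":0,"ry":0,"rz":-0.092,"jaw":0.6},
    {"tx":-0.234,"ty":0,"tz":0.14,"rx":0,"ry":0,"rz":-0.092,"jaw":0.6},
    {"tx":-0.234,"ty":0,"tz":0.14,"rx":0,"ry":0,"rz":-0.092,"jaw":0.6},
    {"tx":-0.234,"ty":0,"tz":0.14,"rx":0,"ry":0,"rz":-0.092,"jaw":0.6}
  ]
}}

```text
time: 7.45
position: [0.5683, -0.3209, 0.1901]
tool_rot: [2.077, 2.353, 0.004]
ft_force: [0.3, -0.5, -1.8]
grip_width: 0.745
```

```bash
python3 - <<'E'
from h import *
st(); print(rows((.5640,-.325,.106),.121))
im=get_image('scene'); crop(im,200,80,280,290,2,'s2'); im=get_image('wrist'); crop(im,0,0,640,400,1.25,'w5');st() 
E
```

```text
t 7.45 p [ 0.5683 -0.3209  0.1901] y-yaw 0.1243 tilt 0.004 grip 0.745 F [ 0.3 -0.5 -1.8] q [ 0.94  0.4  -0.61  1.47  0.23  1.33  0.44]
[-0.0035 -0.0051  0.0841  0.0039  0.0006  0.0033]
t 7.55 p [ 0.5678 -0.3209  0.1895] y-yaw 0.1241 tilt 0.003 grip 0.74 F [-0.6  0.4 -2.9] q [ 0.94  0.4  -0.61  1.48  0.23  1.33  0.44]
```

View pics/w5.png

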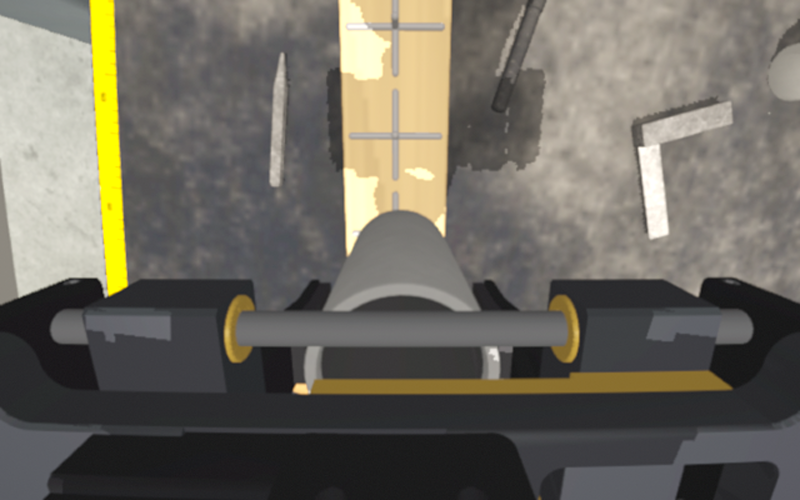

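View pics/s2.png

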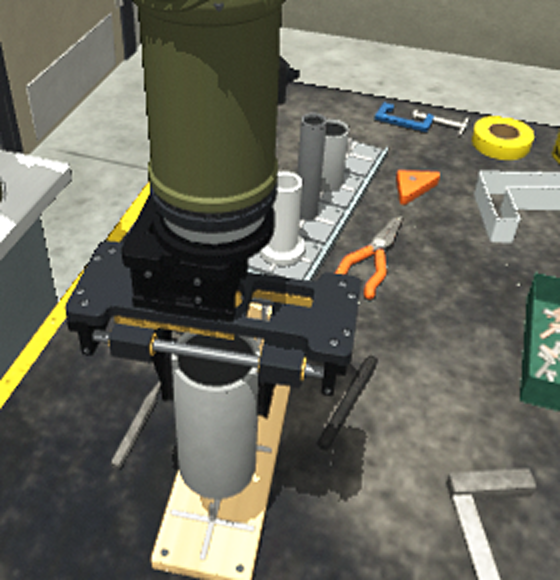

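```bash
python3 - <<'E'
from h import *
W=camera_info('wrist')
for p in [(395,26),(395,135)]:
    print(atz(W,(np.array(p)+.5)/1.25-.5,.02).round(4))
E
```

```text
[ 0.5427 -0.1593  0.02  ]
[ 0.5527 -0.2425  0.02  ]
```

>>> {"fn": "carry_out", "kwargs": {
  "commands": [
    {"tx":-0.003,"ty":-0.005,"tz":0.01,"rx":0.003,"ry":0,"rz":0.003,"jaw":0.6},
    {"tx":-0.003,"ty":-0.005,"tz":0.045,"rx":0.003,"ry":0,"rz":0.003,"jaw":0.6},
    {"tx":-0.003,"ty":-0.005,"tz":0.07,"rx":0.003,"ry":0,"rz":0.003,"jaw":0.6},
    {"tx":-0.003,"ty":-0.005,"tz":0.08,"rx":0.003,"ry":0,"rz":0.003,"jaw":0.6},
    {"tx":-0.003,"ty":-0.005,"tz":0.08,"rx":0.003,"ry":0,"rz":0.003,"jaw":0.6},
    {"tx":-0.003,"ty":-0.005,"tz":0.08,"rx":0.003,"ry":0,"rz":0.003,"jaw":0.6}
  ]
}}

```text
time: 8.3
position: [0.5626, -0.3244, 0.1079]
tool_rot: [-2.082, -2.35, 0.001]
ft_force: [-0.8, 0.5, -2.1]
grip_width: 0.744
```

```bash
python3 - <<'E'
from h import *
st(); print(rows((.5635,-.324,.106),.121))
E
```

```text
t 8.3 p [ 0.5626 -0.3244  0.1079] y-yaw 0.1208 tilt 0.0018 grip 0.744 F [-0.8  0.5 -2.1] q [ 0.94  0.46 -0.59  1.57  0.27  1.19  0.41]
[ 0.0003  0.0009  0.0019 -0.0014 -0.001  -0.0002]
```

>>> {"fn": "carry_out", "kwargs": {
  "commands": [
    {"tx":0,"ty":0,"tz":0.002,"rx":0,"ry":0,"rz":0,"jaw":0.6},
    {"tx":0,"ty":0,"tz":0.002,"rx":0,"ry":0,"rz":0,"jaw":0.6},
    {"tx":0,"ty":0,"tz":0.002,"rx":0,"ry":0,"rz":0,"jaw":1},
    {"tx":0,"ty":0,"tz":0.002,"rx":0,"ry":0,"rz":0,"jaw":1},
    {"tx":0,"ty":0,"tz":0.002,"rx":0,"ry":0,"rz":0,"jaw":1},
    {"tx":0,"ty":0,"tz":-0.02,"rx":0,"ry":0,"rz":0,"jaw":1},
    {"tx":0,"ty":0,"tz":-0.07,"rx":0,"ry":0,"rz":0,"jaw":1},
    {"tx":0,"ty":0,"tz":-0.13,"rx":0,"ry":0,"rz":0,"jaw":1},
    {"tx":0,"ty":0,"tz":-0.18,"rx":0,"ry":0,"rz":0,"jaw":1},
    {"tx":0,"ty":0,"tz":-0.2,"rx":0,"ry":0,"rz":0,"jaw":1}
  ]
}}

```text
time: 9.55
position: [0.5639, -0.3245, 0.3114]
tool_rot: [2.081, 2.35, 0.001]
ft_force: [-0.2, -0.0, -1.1]
grip_width: 1.004
```

```bash
python3 - <<'E'
from h import *
st(); np.save('w6.npy',camera_info('wrist'),allow_pickle=True);im=get_image('wrist'); crop(im,0,0,640,400,1.25,'w6')
im=get_image('scene'); crop(im,240,80,200,290,2,'s3')
print(rows((.536,.216,.22),-.122)) 
E
```

```text
t 9.55 p [ 0.5639 -0.3245  0.3114] y-yaw 0.1212 tilt 0.0024 grip 1.004 F [-0.2 -0.  -1.1] q [ 0.94  0.36 -0.62  1.29  0.21  1.56  0.47]
[0.5402 0.0374 0.0898 0.002  0.0012 0.2431]
```

View pics/w6.png

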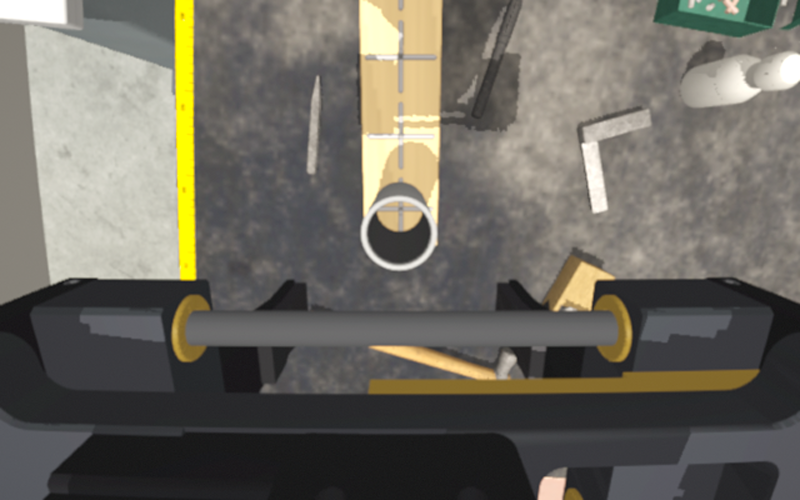

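View pics/s3.png

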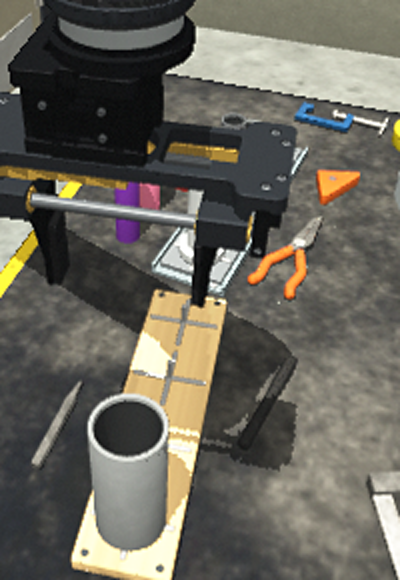

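```bash
python3 - <<'E'
from h import *
W=np.load('w6.npy',allow_pickle=True).item()
print('wide top',atz(W,(np.array((399,232))+.5)/1.25-.5,.16).round(4))
for p in [(400,57),(400,136)]: print(atz(W,(np.array(p)+.5)/1.25-.5,.02).round(4))
E
```

```text
wide top [ 0.5617 -0.325   0.16  ]
[ 0.5426 -0.1594  0.02  ]
[ 0.5527 -0.2432  0.02  ]
```

>>> {"fn": "carry_out", "kwargs": {
  "commands": [
    {"tx":0.06,"ty":0.004,"tz":0,"rx":0,"ry":0,"rz":0.02,"jaw":1},
    {"tx":0.12,"ty":0.008,"tz":0,"rx":0,"ry":0,"rz":0.05,"jaw":1},
    {"tx":0.18,"ty":0.012,"tz":0,"rx":0,"ry":0,"rz":0.08,"jaw":1},
    {"tx":0.24,"ty":0.016,"tz":0,"rx":0,"ry":0,"rz":0.11,"jaw":1},
    {"tx":0.3,"ty":0.02,"tz":0,"rx":0,"ry":0,"rz":0.14,"jaw":1},
    {"tx":0.36,"ty":0.025,"tz":0,"rx":0,"ry":0,"rz":0.17,"jaw":1},
    {"tx":0.42,"ty":0.029,"tz":0,"rx":0,"ry":0,"rz":0.2,"jaw":1},
    {"tx":0.48,"ty":0.033,"tz":0,"rx":0,"ry":0,"rz":0.23,"jaw":1},
    {"tx":0.54,"ty":0.037,"tz":0.03,"rx":0,"ry":0,"rz":0.243,"jaw":1},
    {"tx":0.54,"ty":0.037,"tz":0.08,"rx":0,"ry":0,"rz":0.243,"jaw":1},
    {"tx":0.54,"ty":0.037,"tz":0.12,"rx":0,"ry":0,"rz":0.243,"jaw":1},
    {"tx":0.54,"ty":0.037,"tz":0.12,"rx":0,"ry":0,"rz":0.243,"jaw":1}
  ]
}}

```text
time: 11.15
position: [0.531, 0.2149, 0.1839]
tool_rot: [-2.347, -2.078, 0.014]
ft_force: [0.2, -0.5, 0.4]
grip_width: 0.999
```

>>> {"fn": "carry_out", "kwargs": {
  "commands": [
    {"tx":0,"ty":0,"tz":0,"rx":0,"ry":0,"rz":0,"jaw":1},
    {"tx":0,"ty":0,"tz":0,"rx":0,"ry":0,"rz":0,"jaw":1}
  ]
}}

```text
time: 11.4
position: [0.5351, 0.2167, 0.1901]
tool_rot: [-2.352, -2.08, -0.003]
ft_force: [0.2, -0.1, 0.3]
grip_width: 0.998
```

```bash
python3 - <<'E'
from h import *
st(); print(rows((.536,.216,.08),-.122)) 
W=camera_info('wrist');np.save('w7.npy',W,allow_pickle=True);im=get_image('wrist'); crop(im,0,0,640,400,1.25,'w7')
E
```

```text
t 11.4 p [0.5351 0.2167 0.1901] y-yaw -0.1226 tilt 0.0025 grip 0.998 F [ 0.2 -0.1  0.3] q [ 0.34  0.3  -0.91  1.66  0.24  1.3  -0.74]
[-0.0008  0.001   0.1101 -0.     -0.0025 -0.0006]
```

View pics/w7.png

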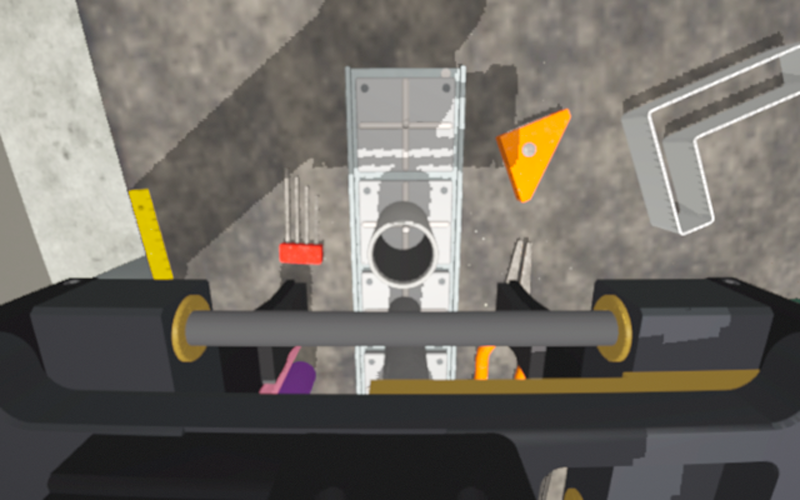

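>>> {"fn": "carry_out", "kwargs": {
  "commands": [
    {"tx":-0.001,"ty":0.001,"tz":0.05,"rx":0,"ry":0,"rz":0,"jaw":1},
    {"tx":-0.001,"ty":0.001,"tz":0.09,"rx":0,"ry":0,"rz":0,"jaw":1},
    {"tx":-0.001,"ty":0.001,"tz":0.11,"rx":0,"ry":0,"rz":0,"jaw":1},
    {"tx":-0.001,"ty":0.001,"tz":0.11,"rx":0,"ry":0,"rz":0,"jaw":1},
    {"tx":-0.001,"ty":0.001,"tz":0.11,"rx":0,"ry":0,"rz":0,"jaw":0.4},
    {"tx":-0.001,"ty":0.001,"tz":0.11,"rx":0,"ry":0,"rz":0,"jaw":0.4},
    {"tx":-0.001,"ty":0.001,"tz":0.11,"rx":0,"ry":0,"rz":0,"jaw":0.4},
    {"tx":-0.001,"ty":0.001,"tz":0.11,"rx":0,"ry":0,"rz":0,"jaw":0.4},
    {"tx":-0.001,"ty":0.001,"tz":0.11,"rx":0,"ry":0,"rz":0,"jaw":0.4}
  ]
}}

```text
time: 12.58
position: [0.5346, 0.2153, 0.0784]
tool_rot: [-2.351, -2.08, 0.001]
ft_force: [-0.4, -0.2, 1.4]
grip_width: 0.539
```

```bash
python3 - <<'E'
from h import *
st(); print(rows((.5533,-.2436,.30),.121)) 
E
```

```text
t 12.57 p [0.5346 0.2153 0.0784] y-yaw -0.1221 tilt 0.0029 grip 0.539 F [-0.4 -0.2  1.4] q [ 0.29  0.41 -0.86  1.78  0.34  1.11 -0.81]
[-0.453   0.0739 -0.2224 -0.0025 -0.0015 -0.2431]
```

>>> {"fn": "carry_out", "kwargs": {
  "commands": [
    {"tx":0,"ty":0,"tz":-0.03,"rx":0,"ry":0,"rz":0,"jaw":0.4},
    {"tx":0,"ty":0,"tz":-0.08,"rx":0,"ry":0,"rz":0,"jaw":0.4},
    {"tx":0,"ty":0,"tz":-0.14,"rx":0,"ry":0,"rz":0,"jaw":0.4},
    {"tx":0,"ty":0,"tz":-0.19,"rx":0,"ry":0,"rz":0,"jaw":0.4},
    {"tx":-0.05,"ty":0.008,"tz":-0.21,"rx":0,"ry":0,"rz":-0.03,"jaw":0.4},
    {"tx":-0.11,"ty":0.018,"tz":-0.21,"rx":0,"ry":0,"rz":-0.06,"jaw":0.4},
    {"tx":-0.17,"ty":0.028,"tz":-0.21,"rx":0,"ry":0,"rz":-0.09,"jaw":0.4},
    {"tx":-0.23,"ty":0.038,"tz":-0.21,"rx":0,"ry":0,"rz":-0.12,"jaw":0.4},
    {"tx":-0.29,"ty":0.048,"tz":-0.21,"rx":0,"ry":0,"rz":-0.15,"jaw":0.4},
    {"tx":-0.35,"ty":0.057,"tz":-0.21,"rx":0,"ry":0,"rz":-0.19,"jaw":0.4},
    {"tx":-0.41,"ty":0.067,"tz":-0.21,"rx":0,"ry":0,"rz":-0.22,"jaw":0.4},
    {"tx":-0.453,"ty":0.074,"tz":-0.2,"rx":0,"ry":0,"rz":-0.243,"jaw":0.4}
  ]
}}

```text
time: 14.08
position: [0.5529, -0.2473, 0.2774]
tool_rot: [-2.084, -2.348, 0.002]
ft_force: [0.3, 1.5, -1.6]
grip_width: 0.536
```

>>> {"fn": "carry_out", "kwargs": {
  "commands": [
    {"tx":0,"ty":0,"tz":0.05,"rx":0,"ry":0,"rz":0,"jaw":0.4},
    {"tx":0,"ty":0,"tz":0.1,"rx":0,"ry":0,"rz":0,"jaw":0.4},
    {"tx":0,"ty":0,"tz":0.12,"rx":0,"ry":0,"rz":0,"jaw":0.4},
    {"tx":0,"ty":0,"tz":0.12,"rx":0,"ry":0,"rz":0,"jaw":0.4},
    {"tx":0,"ty":0,"tz":0.12,"rx":0,"ry":0,"rz":0,"jaw":0.4},
    {"tx":0,"ty":0,"tz":0.12,"rx":0,"ry":0,"rz":0,"jaw":0.4}
  ]
}}

```text
time: 14.82
position: [0.5544, -0.2437, 0.1596]
tool_rot: [2.083, 2.352, 0.0]
ft_force: [-0.6, 0.4, -0.4]
grip_width: 0.538
```

```bash
python3 - <<'E'
from h import *
st(); print(rows((.5533,-.2436,.08),.121)) 
im=get_image('wrist'); crop(im,0,0,640,400,1.25,'w8')
im=get_image('scene'); crop(im,200,80,280,290,2,'s4')
E
```

```text
t 14.82 p [ 0.5544 -0.2437  0.1596] y-yaw 0.1212 tilt 0.0004 grip 0.538 F [-0.6  0.4 -0.4] q [ 0.92  0.34 -0.67  1.63  0.22  1.25  0.33]
[ 0.0002 -0.0011  0.0796  0.0004  0.0002  0.0002]
```

View pics/w8.png

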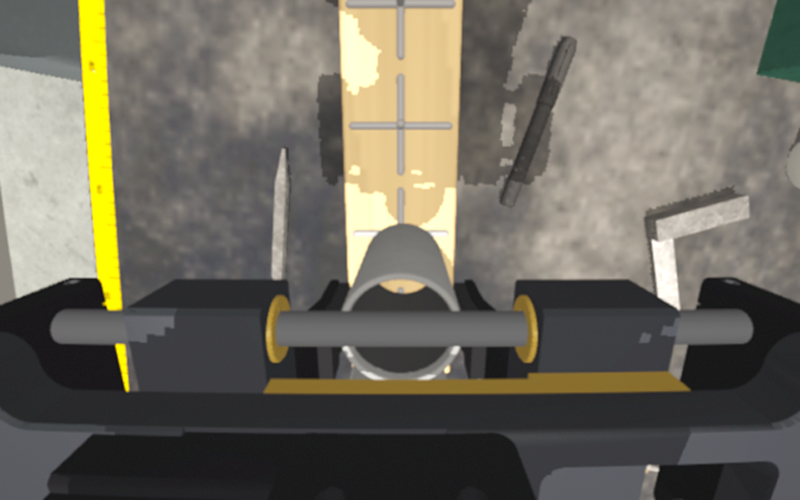

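View pics/s4.png

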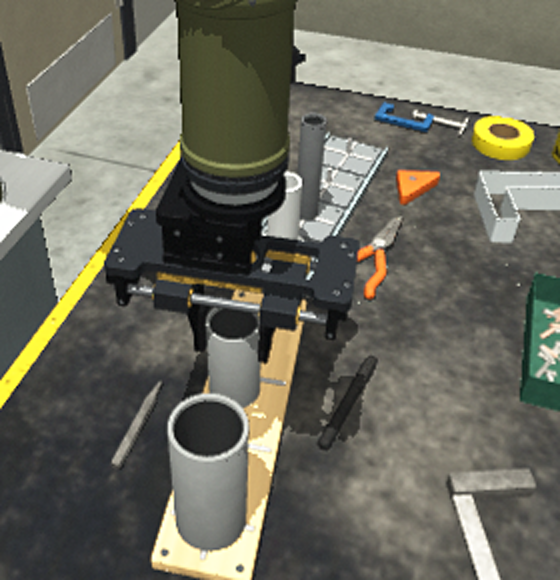

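>>> {"fn": "carry_out", "kwargs": {
  "commands": [
    {"tx":0,"ty":-0.001,"tz":0.03,"rx":0,"ry":0,"rz":0,"jaw":0.4},
    {"tx":0,"ty":-0.001,"tz":0.055,"rx":0,"ry":0,"rz":0,"jaw":0.4},
    {"tx":0,"ty":-0.001,"tz":0.072,"rx":0,"ry":0,"rz":0,"jaw":0.4},
    {"tx":0,"ty":-0.001,"tz":0.08,"rx":0,"ry":0,"rz":0,"jaw":0.4},
    {"tx":0,"ty":-0.001,"tz":0.08,"rx":0,"ry":0,"rz":0,"jaw":0.4},
    {"tx":0,"ty":-0.001,"tz":0.08,"rx":0,"ry":0,"rz":0,"jaw":0.4}
  ]
}}

```text
time: 15.68
position: [0.5526, -0.2436, 0.0783]
tool_rot: [-2.082, -2.351, 0.0]
ft_force: [-0.1, -0.4, 0.8]
grip_width: 0.539
```

```bash
python3 - <<'E'
from h import *
st()
E
```

```text
t 15.68 p [ 0.5526 -0.2436  0.0783] y-yaw 0.1211 tilt 0.0014 grip 0.539 F [-0.1 -0.4  0.8] q [ 0.9   0.41 -0.65  1.71  0.27  1.11  0.29]
```

>>> {"fn": "carry_out", "kwargs": {
  "commands": [
    {"tx":0,"ty":0,"tz":0,"rx":0,"ry":0,"rz":0,"jaw":1},
    {"tx":0,"ty":0,"tz":0,"rx":0,"ry":0,"rz":0,"jaw":1},
    {"tx":0,"ty":0,"tz":0,"rx":0,"ry":0,"rz":0,"jaw":1},
    {"tx":0,"ty":0,"tz":-0.04,"rx":0,"ry":0,"rz":0,"jaw":1},
    {"tx":0,"ty":0,"tz":-0.1,"rx":0,"ry":0,"rz":0,"jaw":1},
    {"tx":0,"ty":0,"tz":-0.16,"rx":0,"ry":0,"rz":0,"jaw":1},
    {"tx":0.05,"ty":0,"tz":-0.19,"rx":0,"ry":0,"rz":0.04,"jaw":1},
    {"tx":0.11,"ty":0,"tz":-0.19,"rx":0,"ry":0,"rz":0.08,"jaw":1},
    {"tx":0.17,"ty":0,"tz":-0.19,"rx":0,"ry":0,"rz":0.13,"jaw":1},
    {"tx":0.23,"ty":0.001,"tz":-0.19,"rx":0,"ry":0,"rz":0.19,"jaw":1},
    {"tx":0.29,"ty":0.001,"tz":-0.17,"rx":0,"ry":0,"rz":0.243,"jaw":1},
    {"tx":0.297,"ty":0.001,"tz":-0.13,"rx":0,"ry":0,"rz":0.243,"jaw":1}
  ]
}}

```text
time: 17.18
position: [0.5177, 0.0575, 0.2096]
tool_rot: [2.344, 2.091, 0.005]
ft_force: [0.5, -0.8, -0.8]
grip_width: 1.003
```

>>> {"fn": "carry_out", "kwargs": {
  "commands": [
    {"tx":0,"ty":0,"tz":0,"rx":0,"ry":0,"rz":0,"jaw":1},
    {"tx":0,"ty":0,"tz":0,"rx":0,"ry":0,"rz":0,"jaw":1}
  ]
}}

```text
time: 17.42
position: [0.5181, 0.0502, 0.2091]
tool_rot: [-2.353, -2.078, 0.001]
ft_force: [-0.1, -0.1, -0.1]
grip_width: 1.001
```

```bash
python3 - <<'E'
from h import *
st(); print(rows((.5185,.0515,.09),-.122)) 
im=get_image('wrist'); crop(im,0,0,640,400,1.25,'w9')
im=get_image('scene'); crop(im,200,80,280,290,2,'s5')
E
```

```text
t 17.43 p [0.5181 0.0502 0.2091] y-yaw -0.1237 tilt 0.0022 grip 1.001 F [-0.1 -0.1 -0.1] q [ 0.67  0.12 -0.87  1.76  0.09  1.31 -0.34]
[ 0.0012  0.0005  0.1191 -0.0018 -0.0012 -0.0017]
```

View pics/w9.png

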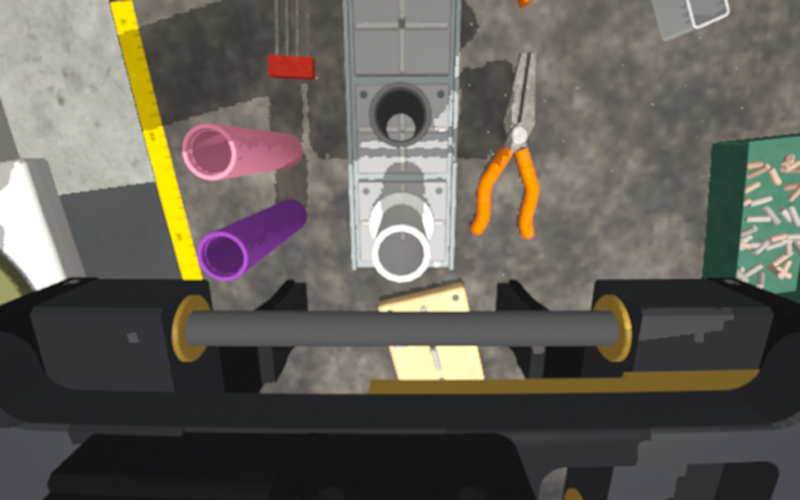

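View pics/s5.png

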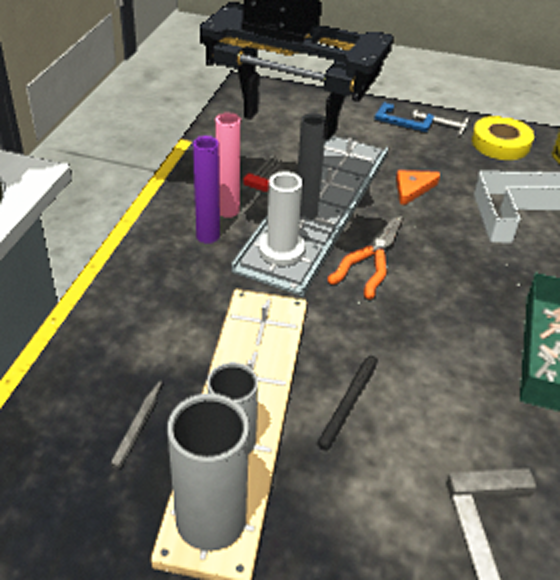

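>>> {"fn": "carry_out", "kwargs": {
  "commands": [
    {"tx":0.001,"ty":0,"tz":0.05,"rx":0,"ry":0,"rz":0,"jaw":1},
    {"tx":0.001,"ty":0,"tz":0.09,"rx":0,"ry":0,"rz":0,"jaw":1},
    {"tx":0.001,"ty":0,"tz":0.116,"rx":0,"ry":0,"rz":0,"jaw":1},
    {"tx":0.001,"ty":0,"tz":0.116,"rx":0,"ry":0,"rz":0,"jaw":1},
    {"tx":0.001,"ty":0,"tz":0.116,"rx":0,"ry":0,"rz":0,"jaw":0.3},
    {"tx":0.001,"ty":0,"tz":0.116,"rx":0,"ry":0,"rz":0,"jaw":0.3},
    {"tx":0.001,"ty":0,"tz":0.116,"rx":0,"ry":0,"rz":0,"jaw":0.3},
    {"tx":0.001,"ty":0,"tz":0.116,"rx":0,"ry":0,"rz":0,"jaw":0.3},
    {"tx":0.001,"ty":0,"tz":0.116,"rx":0,"ry":0,"rz":0,"jaw":0.3},
    {"tx":0.001,"ty":0,"tz":0.116,"rx":0,"ry":0,"rz":0,"jaw":0.3}
  ],
  "grip_force": 30
}}

```text
time: 18.77
position: [0.5171, 0.0525, 0.0921]
tool_rot: [-2.351, -2.08, 0.002]
ft_force: [-0.2, -0.5, 0.3]
grip_width: 0.45
```

```bash
python3 - <<'E'
from h import *
st(); print(rows((.533,-.0755,.25),.121)) 
E
```

```text
t 18.77 p [0.5171 0.0525 0.0921] y-yaw -0.122 tilt 0.0031 grip 0.45 F [-0.2 -0.5  0.3] q [ 0.62  0.25 -0.85  1.9   0.21  1.09 -0.44]
[-0.125   0.0309 -0.1582 -0.0027 -0.0015 -0.243 ]
```

>>> {"fn": "carry_out", "kwargs": {
  "commands": [
    {"tx":0,"ty":0,"tz":-0.03,"rx":0,"ry":0,"rz":0,"jaw":0.3},
    {"tx":0,"ty":0,"tz":-0.08,"rx":0,"ry":0,"rz":0,"jaw":0.3},
    {"tx":0,"ty":0,"tz":-0.11,"rx":0,"ry":0,"rz":0,"jaw":0.3},
    {"tx":-0.03,"ty":0.008,"tz":-0.11,"rx":0,"ry":0,"rz":-0.06,"jaw":0.3},
    {"tx":-0.08,"ty":0.02,"tz":-0.11,"rx":0,"ry":0,"rz":-0.15,"jaw":0.3},
    {"tx":-0.124,"ty":0.031,"tz":-0.11,"rx":0,"ry":0,"rz":-0.243,"jaw":0.3},
    {"tx":-0.124,"ty":0.031,"tz":-0.08,"rx":0,"ry":0,"rz":-0.243,"jaw":0.3},
    {"tx":-0.124,"ty":0.031,"tz":-0.06,"rx":0,"ry":0,"rz":-0.243,"jaw":0.3},
    {"tx":-0.124,"ty":0.031,"tz":-0.06,"rx":0,"ry":0,"rz":-0.243,"jaw":0.3},
    {"tx":-0.124,"ty":0.031,"tz":-0.06,"rx":0,"ry":0,"rz":-0.243,"jaw":0.3}
  ]
}}

```text
time: 20.02
position: [0.5334, -0.0735, 0.1524]
tool_rot: [-2.08, -2.352, 0.0]
ft_force: [0.5, -0.1, -2.0]
grip_width: 0.455
```

```bash
python3 - <<'E'
from h import *
st(); print(rows((.533,-.0745,.0925),.121)) 
im=get_image('wrist'); crop(im,0,0,640,400,1.25,'w10')
im=get_image('scene'); crop(im,200,80,280,290,2,'s6')
E
```

```text
t 20.02 p [ 0.5334 -0.0735  0.1524] y-yaw 0.1227 tilt 0.0024 grip 0.455 F [ 0.5 -0.1 -2. ] q [ 0.81  0.21 -0.8   1.8   0.16  1.21  0.09]
[-0.0011 -0.0005  0.0599 -0.0017 -0.0017  0.0017]
```

View pics/w10.png

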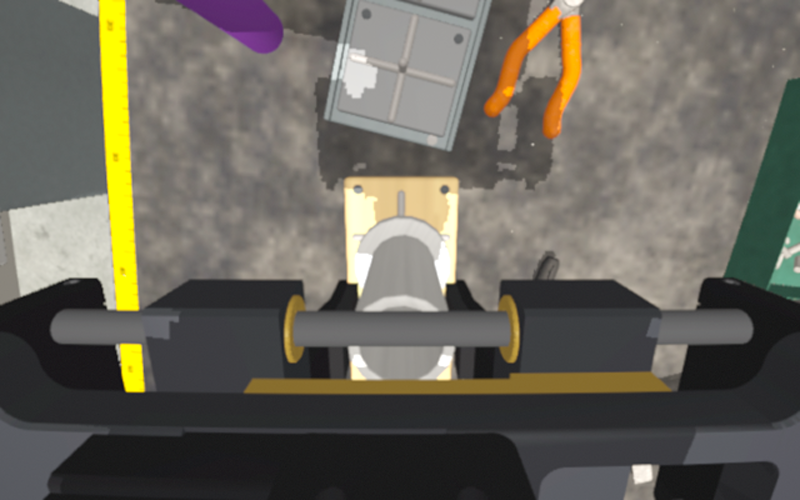

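View pics/s6.png

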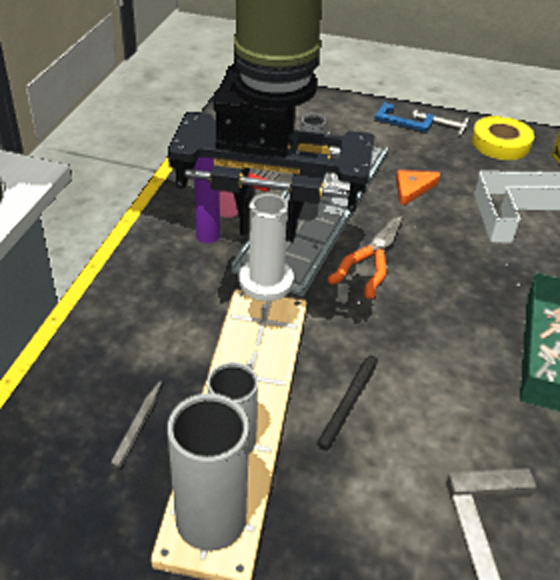

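>>> {"fn": "carry_out", "kwargs": {
  "commands": [
    {"tx":-0.001,"ty":0,"tz":0.025,"rx":0,"ry":0,"rz":0,"jaw":0.3},
    {"tx":-0.001,"ty":0,"tz":0.045,"rx":0,"ry":0,"rz":0,"jaw":0.3},
    {"tx":-0.001,"ty":0,"tz":0.056,"rx":0,"ry":0,"rz":0,"jaw":0.3},
    {"tx":-0.001,"ty":0,"tz":0.06,"rx":0,"ry":0,"rz":0,"jaw":0.3},
    {"tx":-0.001,"ty":0,"tz":0.06,"rx":0,"ry":0,"rz":0,"jaw":0.3},
    {"tx":-0.001,"ty":0,"tz":0.06,"rx":0,"ry":0,"rz":0,"jaw":0.3}
  ]
}}

```text
time: 20.88
position: [0.5334, -0.0753, 0.0922]
tool_rot: [-2.082, -2.35, 0.0]
ft_force: [0.4, -0.1, -1.1]
grip_width: 0.453
```

```bash
python3 - <<'E'
from h import *
st()
E
```

```text
t 20.88 p [ 0.5334 -0.0753  0.0922] y-yaw 0.1211 tilt 0.0021 grip 0.453 F [ 0.4 -0.1 -1.1] q [ 0.78  0.28 -0.78  1.86  0.22  1.09  0.04]
```

>>> {"fn": "carry_out", "kwargs": {
  "commands": [
    {"tx":0,"ty":0,"tz":0,"rx":0,"ry":0,"rz":0,"jaw":1},
    {"tx":0,"ty":0,"tz":0,"rx":0,"ry":0,"rz":0,"jaw":1},
    {"tx":0,"ty":0,"tz":0,"rx":0,"ry":0,"rz":0,"jaw":1},
    {"tx":0,"ty":0,"tz":0,"rx":0,"ry":0,"rz":0,"jaw":1},
    {"tx":0,"ty":0,"tz":-0.04,"rx":0,"ry":0,"rz":0,"jaw":1},
    {"tx":0,"ty":0,"tz":-0.1,"rx":0,"ry":0,"rz":0,"jaw":1},
    {"tx":0,"ty":0,"tz":-0.15,"rx":0,"ry":0,"rz":0,"jaw":1},
    {"tx":0.05,"ty":0.005,"tz":-0.16,"rx":0,"ry":0,"rz":0.06,"jaw":1},
    {"tx":0.11,"ty":0.01,"tz":-0.16,"rx":0,"ry":0,"rz":0.12,"jaw":1},
    {"tx":0.17,"ty":0.016,"tz":-0.16,"rx":0,"ry":0,"rz":0.18,"jaw":1},
    {"tx":0.209,"ty":0.02,"tz":-0.16,"rx":0,"ry":0,"rz":0.243,"jaw":1},
    {"tx":0.209,"ty":0.02,"tz":-0.16,"rx":0,"ry":0,"rz":0.243,"jaw":1}
  ]
}}

```text
time: 22.38
position: [0.5269, 0.139, 0.2525]
tool_rot: [-2.342, -2.088, -0.001]
ft_force: [-0.3, -0.2, -0.9]
grip_width: 1.001
```

>>> {"fn": "carry_out", "kwargs": {
  "commands": [
    {"tx":0,"ty":0,"tz":0,"rx":0,"ry":0,"rz":0,"jaw":1},
    {"tx":0,"ty":0,"tz":0,"rx":0,"ry":0,"rz":0,"jaw":1}
  ]
}}

```text
time: 22.62
position: [0.5284, 0.1325, 0.2519]
tool_rot: [-2.353, -2.077, 0.003]
ft_force: [0.6, -1.1, 0.3]
grip_width: 0.997
```

```bash
python3 - <<'E'
from h import *
st(); print(rows((.5285,.1348,.115),-.122)) 
np.save('w11.npy',camera_info('wrist'),allow_pickle=True);im=get_image('wrist'); crop(im,160,80,320,240,2.5,'w11')
im=get_image('scene'); crop(im,200,80,280,290,2,'s7')
E
```

```text
t 22.62 p [0.5284 0.1325 0.2519] y-yaw -0.1246 tilt 0.0031 grip 0.997 F [ 0.6 -1.1  0.3] q [ 0.55  0.17 -0.94  1.64  0.14  1.4  -0.53]
[ 0.0022  0.0003  0.1369 -0.003  -0.0005 -0.0026]
```

View pics/w11.png

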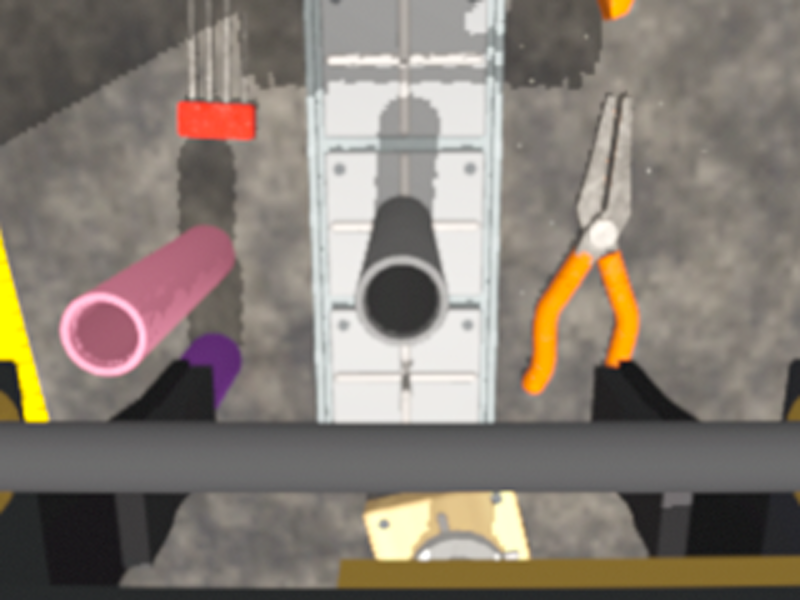

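View pics/s7.png

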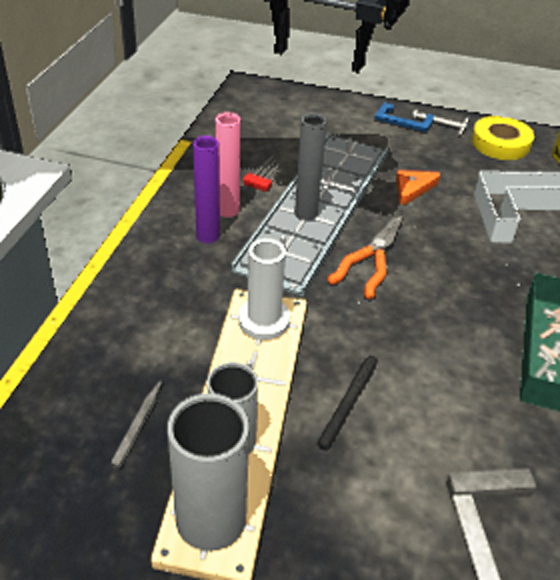

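Three things have the slim pipe's shape. In this crop they are the dark grey pipe on the rack (401,298), the pink one (103,333) and the purple one (212,370). Only the dark grey one fits the description, so I'll grasp that.

```bash
python3 - <<'E'
from h import *
W=np.load('w11.npy',allow_pickle=True).item()
print(atz(W,(np.array((401,299))+.5)/2.5-.5+[160,80],.17).round(4)); st(); print(rows((.5285,.1348,.115),-.122)) 
E
```

```text
[0.5272 0.1362 0.17  ]
t 22.73 p [0.5283 0.1328 0.252 ] y-yaw -0.1244 tilt 0.0031 grip 0.999 F [ 0.5 -0.3  0.6] q [ 0.55  0.17 -0.94  1.64  0.14  1.4  -0.53]
[ 0.0019  0.0004  0.137  -0.003  -0.0007 -0.0024]
```

>>> {"fn": "carry_out", "kwargs": {
  "commands": [
    {"tx":0.002,"ty":0,"tz":0.05,"rx":-0.003,"ry":0,"rz":-0.002,"jaw":1},
    {"tx":0.002,"ty":0,"tz":0.1,"rx":-0.003,"ry":0,"rz":-0.002,"jaw":1},
    {"tx":0.002,"ty":0,"tz":0.137,"rx":-0.003,"ry":0,"rz":-0.002,"jaw":1},
    {"tx":0.002,"ty":0,"tz":0.137,"rx":-0.003,"ry":0,"rz":-0.002,"jaw":1},
    {"tx":0.002,"ty":0,"tz":0.137,"rx":-0.003,"ry":0,"rz":-0.002,"jaw":0.2},
    {"tx":0.002,"ty":0,"tz":0.137,"rx":-0.003,"ry":0,"rz":-0.002,"jaw":0.2},
    {"tx":0.002,"ty":0,"tz":0.137,"rx":-0.003,"ry":0,"rz":-0.002,"jaw":0.2},
    {"tx":0.002,"ty":0,"tz":0.137,"rx":-0.003,"ry":0,"rz":-0.002,"jaw":0.2},
    {"tx":0.002,"ty":0,"tz":0.137,"rx":-0.003,"ry":0,"rz":-0.002,"jaw":0.2},
    {"tx":0.002,"ty":0,"tz":0.137,"rx":-0.003,"ry":0,"rz":-0.002,"jaw":0.2}
  ],
  "grip_force": 25
}}

```text
time: 23.98
position: [0.5278, 0.1365, 0.1151]
tool_rot: [-2.35, -2.084, -0.001]
ft_force: [0.5, -0.8, 0.3]
grip_width: 0.402
```

```bash
python3 - <<'E'
from h import *
st(); print(rows((.5433,-.1597,.23),.121)) 
E
```

```text
t 23.98 p [0.5278 0.1365 0.1151] y-yaw -0.12 tilt 0.0012 grip 0.402 F [ 0.5 -0.8  0.3] q [ 0.49  0.3  -0.91  1.82  0.26  1.15 -0.62]
[-2.921e-01  5.080e-02 -1.152e-01  2.000e-04 -1.100e-03 -2.410e-01]
```

>>> {"fn": "carry_out", "kwargs": {
  "commands": [
    {"tx":0,"ty":0,"tz":0,"rx":0,"ry":0,"rz":0,"jaw":0.2},
    {"tx":0,"ty":0,"tz":0,"rx":0,"ry":0,"rz":0,"jaw":0.2},
    {"tx":0,"ty":0,"tz":0,"rx":0,"ry":0,"rz":0,"jaw":0.2}
  ]
}}

```text
time: 24.35
position: [0.5278, 0.1366, 0.1151]
tool_rot: [-2.35, -2.084, -0.001]
ft_force: [0.8, 0.7, 0.2]
grip_width: 0.365
```

>>> {"fn": "carry_out", "kwargs": {
  "commands": [
    {"tx":0,"ty":0,"tz":-0.03,"rx":0,"ry":0,"rz":0,"jaw":0.2},
    {"tx":0,"ty":0,"tz":-0.08,"rx":0,"ry":0,"rz":0,"jaw":0.2},
    {"tx":0,"ty":0,"tz":-0.13,"rx":0,"ry":0,"rz":0,"jaw":0.2},
    {"tx":0,"ty":0,"tz":-0.17,"rx":0,"ry":0,"rz":0,"jaw":0.2},
    {"tx":-0.03,"ty":0.005,"tz":-0.18,"rx":0,"ry":0,"rz":-0.03,"jaw":0.2},
    {"tx":-0.08,"ty":0.014,"tz":-0.18,"rx":0,"ry":0,"rz":-0.07,"jaw":0.2},
    {"tx":-0.14,"ty":0.024,"tz":-0.18,"rx":0,"ry":0,"rz":-0.12,"jaw":0.2},
    {"tx":-0.2,"ty":0.035,"tz":-0.18,"rx":0,"ry":0,"rz":-0.17,"jaw":0.2},
    {"tx":-0.25,"ty":0.044,"tz":-0.18,"rx":0,"ry":0,"rz":-0.21,"jaw":0.2},
    {"tx":-0.28,"ty":0.049,"tz":-0.18,"rx":0,"ry":0,"rz":-0.24,"jaw":0.2},
    {"tx":-0.292,"ty":0.051,"tz":-0.18,"rx":0,"ry":0,"rz":-0.241,"jaw":0.2},
    {"tx":-0.292,"ty":0.051,"tz":-0.18,"rx":0,"ry":0,"rz":-0.241,"jaw":0.2}
  ]
}}

```text
time: 25.85
position: [0.5434, -0.1593, 0.2944]
tool_rot: [-2.083, -2.35, -0.002]
ft_force: [-0.1, 0.5, -0.5]
grip_width: 0.37
```

>>> {"fn": "carry_out", "kwargs": {
  "commands": [
    {"tx":0,"ty":0,"tz":0.05,"rx":0,"ry":0,"rz":0,"jaw":0.2},
    {"tx":0,"ty":0,"tz":0.09,"rx":0,"ry":0,"rz":0,"jaw":0.2},
    {"tx":0,"ty":0,"tz":0.12,"rx":0,"ry":0,"rz":0,"jaw":0.2},
    {"tx":0,"ty":0,"tz":0.12,"rx":0,"ry":0,"rz":0,"jaw":0.2},
    {"tx":0,"ty":0,"tz":0.12,"rx":0,"ry":0,"rz":0,"jaw":0.2},
    {"tx":0,"ty":0,"tz":0.12,"rx":0,"ry":0,"rz":0,"jaw":0.2}
  ]
}}

```text
time: 26.6
position: [0.5447, -0.1592, 0.1767]
tool_rot: [2.081, 2.351, 0.003]
ft_force: [0.5, -0.1, -0.5]
grip_width: 0.365
```

```bash
python3 - <<'E'
from h import *
st(); print(rows((.5432,-.159,.1155),.121)) 
im=get_image('wrist'); crop(im,0,0,640,400,1.25,'w12')
im=get_image('scene'); crop(im,240,130,150,200,3,'s8')
E
```

```text
t 26.6 p [ 0.5447 -0.1592  0.1767] y-yaw 0.1217 tilt 0.0031 grip 0.365 F [ 0.5 -0.1 -0.5] q [ 0.9   0.25 -0.76  1.7   0.18  1.26  0.22]
[ 0.0004 -0.0017  0.0612  0.0031  0.0003  0.0007]
```

View pics/w12.png

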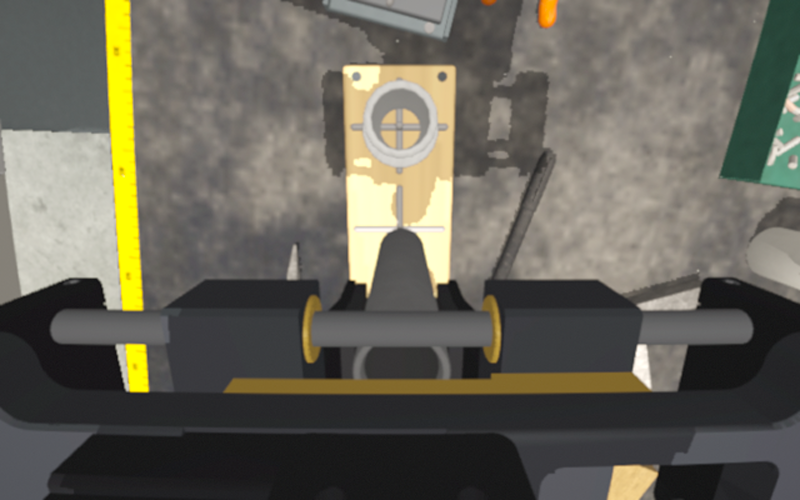

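View pics/s8.png

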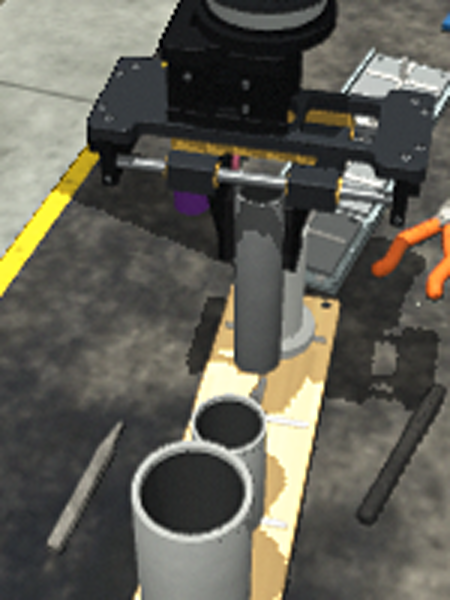

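```bash
python3 - <<'E'
from h import *
W=camera_info('wrist')
for p in [(398,229),(399,127)]: print(atz(W,(np.array(p)+.5)/1.25-.5,.02).round(4))
s=cv2.imread('pics/w12.png'); cv2.imwrite('pics/w12c.png',cv2.resize(s[60:300,300:500],None,fx=3,fy=2.4))
E
```

```text
[ 0.5411 -0.1582  0.02  ]
[ 0.532  -0.0749  0.02  ]
```

>>> {"fn": "carry_out", "kwargs": {
  "commands": [
    {"tx":0,"ty":-0.002,"tz":0.01,"rx":0.002,"ry":0,"rz":0,"jaw":0.2},
    {"tx":0,"ty":-0.002,"tz":0.03,"rx":0.002,"ry":0,"rz":0,"jaw":0.2},
    {"tx":0,"ty":-0.002,"tz":0.048,"rx":0.002,"ry":0,"rz":0,"jaw":0.2},
    {"tx":0,"ty":-0.002,"tz":0.058,"rx":0.002,"ry":0,"rz":0,"jaw":0.2},
    {"tx":0,"ty":-0.002,"tz":0.061,"rx":0.002,"ry":0,"rz":0,"jaw":0.2},
    {"tx":0,"ty":-0.002,"tz":0.061,"rx":0.002,"ry":0,"rz":0,"jaw":0.2},
    {"tx":0,"ty":-0.002,"tz":0.061,"rx":0.002,"ry":0,"rz":0,"jaw":0.2}
  ]
}}

```text
time: 27.58
position: [0.5409, -0.1596, 0.1145]
tool_rot: [-2.081, -2.349, 0.003]
ft_force: [-3.8, -0.6, 8.8]
grip_width: 0.363
```

```bash
python3 - <<'E'
from h import *
st()
im=get_image('scene'); crop(im,240,130,150,200,3,'s9')
E
```

```text
t 27.57 p [ 0.5409 -0.1596  0.1145] y-yaw 0.121 tilt 0.0039 grip 0.363 F [-3.8 -0.6  8.8] q [ 0.88  0.3  -0.74  1.78  0.22  1.15  0.19]
```

View pics/s9.png

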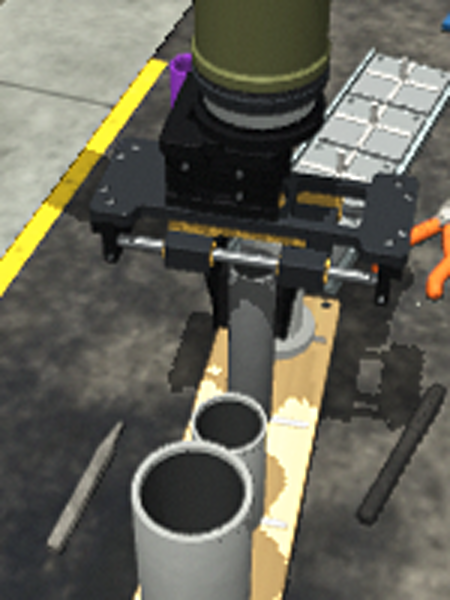

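>>> {"fn": "carry_out", "kwargs": {
  "commands": [
    {"tx":0,"ty":0,"tz":-0.0005,"rx":0,"ry":0,"rz":0,"jaw":0.2},
    {"tx":0,"ty":0,"tz":-0.0005,"rx":0,"ry":0,"rz":0,"jaw":0.7},
    {"tx":0,"ty":0,"tz":-0.0005,"rx":0,"ry":0,"rz":0,"jaw":0.7},
    {"tx":0,"ty":0,"tz":-0.0005,"rx":0,"ry":0,"rz":0,"jaw":0.9},
    {"tx":0,"ty":0,"tz":-0.0005,"rx":0,"ry":0,"rz":0,"jaw":0.9},
    {"tx":0,"ty":0,"tz":-0.0005,"rx":0,"ry":0,"rz":0,"jaw":0.9},
    {"tx":0,"ty":0,"tz":-0.03,"rx":0,"ry":0,"rz":0,"jaw":0.9},
    {"tx":0,"ty":0,"tz":-0.08,"rx":0,"ry":0,"rz":0,"jaw":0.9},
    {"tx":0,"ty":0,"tz":-0.14,"rx":0,"ry":0,"rz":0,"jaw":0.9},
    {"tx":0,"ty":0,"tz":-0.2,"rx":0,"ry":0,"rz":0,"jaw":0.9},
    {"tx":-0.06,"ty":0,"tz":-0.22,"rx":0,"ry":0,"rz":0,"jaw":0.9},
    {"tx":-0.12,"ty":0,"tz":-0.22,"rx":0,"ry":0,"rz":0,"jaw":0.9}
  ]
}}

```text
time: 29.12
position: [0.5579, -0.2801, 0.3371]
tool_rot: [2.078, 2.35, 0.0]
ft_force: [0.5, -0.7, 0.5]
grip_width: 0.901
```

>>> {"fn": "carry_out", "kwargs": {
  "commands": [
    {"tx":-0.06,"ty":0,"tz":0,"rx":0,"ry":0,"rz":0,"jaw":0.9},
    {"tx":-0.06,"ty":0,"tz":0,"rx":0,"ry":0,"rz":0,"jaw":0.9},
    {"tx":-0.06,"ty":0,"tz":0,"rx":0,"ry":0,"rz":0,"jaw":0.9}
  ]
}}

```text
time: 29.5
position: [0.5638, -0.338, 0.3331]
tool_rot: [-2.081, -2.35, -0.001]
ft_force: [-0.0, 1.2, -0.5]
grip_width: 0.898
```

```bash
python3 - <<'E'
from h import *
st()
np.save('w13.npy',camera_info('wrist'),allow_pickle=True);im=get_image('wrist'); crop(im,240,0,160,260,2.3,'w13'); 
im=get_image('scene'); crop(im,240,140,140,240,2.5,'s10'); im=get_image('top'); crop(im,315,130,160,100,5,'t10')
E
```

```text
t 29.5 p [ 0.5638 -0.338   0.3331] y-yaw 0.1213 tilt 0.0033 grip 0.898 F [-0.   1.2 -0.5] q [ 0.98  0.39 -0.68  1.22  0.24  1.62  0.47]
```

View pics/w13.png

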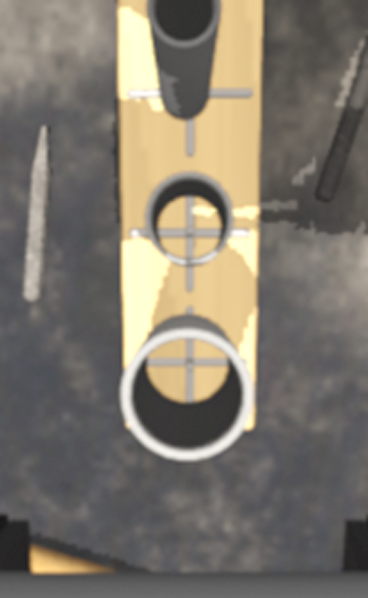

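View pics/s10.png

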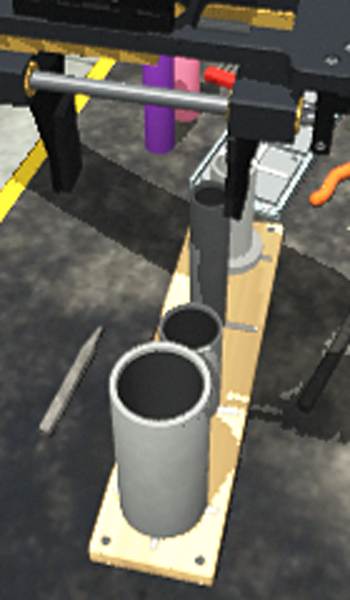

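View pics/t10.png

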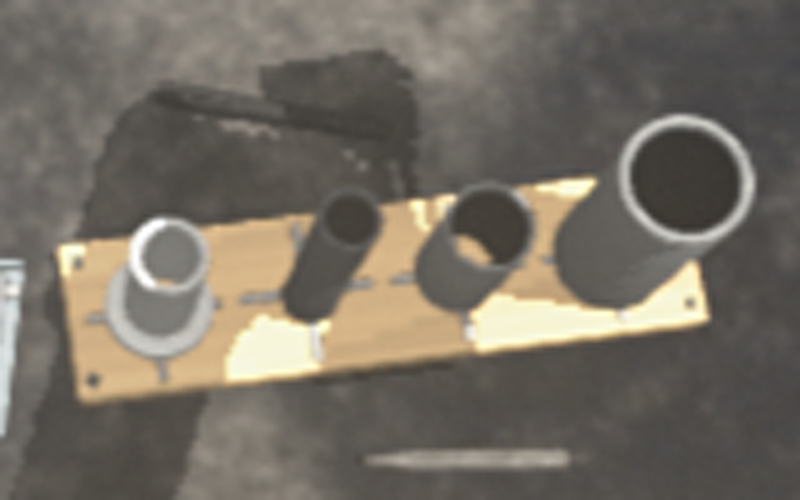

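```bash
python3 - <<'E'
from h import *
T=camera_info('top'); W=np.load('w13.npy',allow_pickle=True).item()
p0=np.array([.549,-.202]);a=.121;R=np.array([[np.cos(a),-np.sin(a)],[np.sin(a),np.cos(a)]])
for n,px,z in [('flanged',(170,255),.13),('slim',(351,218),.17),('short',(490,225),.111),('wide',(686,178),.16)]:
    X=atz(T,(np.array(px)+.5)/5-.5+[315,130],z); print('top',n,X.round(4),'rack xy',(R.T@(X[:2]-p0)).round(4))
for n,px,z in [('short',(188.5,219),.111),('wide',(187,394),.16),('slim',(185,4),.17)]:
    X=atz(W,(np.array(px)+.5)/2.3-.5+[240,0],z); print('wrist',n,X.round(4),'rack xy',(R.T@(X[:2]-p0)).round(4))
E
```

```text
top flanged [ 0.5353 -0.0762  0.13  ] rack xy [0.0016 0.1265]
top slim [ 0.5418 -0.1608  0.17  ] rack xy [-0.0021  0.0417]
top short [ 0.5546 -0.2408  0.111 ] rack xy [ 0.0009 -0.0391]
top wide [ 0.5633 -0.3265  0.16  ] rack xy [-0.0008 -0.1253]
wrist short [ 0.5522 -0.2415  0.111 ] rack xy [-0.0016 -0.0396]
wrist wide [ 0.5616 -0.3258  0.16  ] rack xy [-0.0024 -0.1244]
wrist slim [ 0.5408 -0.1602  0.17  ] rack xy [-0.0031  0.0425]
```

All four are within about 4 mm of their pegs and upright, so I'm handing in.

```bash
python3 - <<'E'
from bench import ctrl
print(ctrl.close_job())
E
```

```text
the job is handed in; nothing more can be done
None
```

All four formers now stand on the plywood rack in mirrored order, and I handed the job in at about 30 s of the 128 s allowed. `close_job` reports no verdict, so I can't say how it was judged.

- **Order:** the old rack held, left to right, wide, short, slim, flanged. The new rack holds flanged, slim, short, wide. I moved wide first, then short, flanged and slim.
- **Position:** the last top-camera check puts each former within about 4 mm of its peg, against the 12 mm allowed. The final wrist view agrees with it to about 3 mm for wide, short and slim. The flanged tube was not in that view.
- **Upright and seated:** all four look upright, but I did not measure their tilt. The measured tool height at each release matched the height at grasp to within about 1 mm, so the feet should be flat on the steel crosses.
- **Disagreements:** early on, the scene camera differed from the top camera by 3–7 mm along the row. I therefore used the top and wrist views for placing. The slim pipe met the cross with about 9 N, so I backed off 0.5 mm before letting go.

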